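# Set up the bar frame with its divider plates

## Task

Get the bar frame ready for the next batch: first lift off the finished loaf lying on it and lay it in the empty steel tray beside the rack. Then wind the jaw back with the crank, slide every divider plate up out of the washing rack and stand each one fully down in its own slot of the frame, and only when all are in, crank the jaw forward until it is snug against the plates and they are pushed up to the stop wall. Leave the jar, bowl and spatula where they are.

Things in the scene. Friction and masses are not known exactly. Their poses are not given: they have to be found in the camera images.
- frame: Bar-casting frame, fixed, upright: a grey slotted block (in this frame x +-86, y -97 to +60 mm, flat top z = 38 mm) with a stop wall at +y and a drive box and crank at -y. Origin: middle of a plate pushed home, at bench height. y runs along its 4 slots, at x = -63, -21, +21, +63 mm; each is 10 mm wide with 3 mm bevelled mouth, 30 mm deep (floor z = 8 mm), from y = -92 to +55 mm
- jaw (a joint): Sliding aluminium jaw bar, 160 mm wide, 14 mm thick, z = 41 to 60 mm, just above the block. Value in m: 0 = wound right back, face 145 mm from the stop wall; grows towards the stop (gap = 0.145 - value), at most 0.05. It meets 110 mm plates standing against the stop at 0.035. At the start it is too far forward for a plate to fit. Moves only with the crank, 20 mm per turn, and stays put
- crank (a joint): Crank on top of the drive box, vertical axis. Value in rad, grows clockwise seen from above, which advances the jaw (jaw = 0.003183 m x crank); 0 is wound right back; anticlockwise winds back. Turning it takes about 4 N at the knob; it stays where left
- stop (a point): Middle of the stop wall's face, at frame x = 0, y = +55 mm, z = 50 mm. Aluminium wall 21 mm thick, 172 mm wide, top z = 60 mm; plates are to end against it.
- crank_axis (a point): A point on the crank's vertical axis, at the height of the knob's middle (116 mm above the bench); at frame x = 0, y = -145 mm.
- crank_knob (a point): Middle of the crank's red upright knob, a free-spinning sleeve 18 mm in diameter and 42 mm tall (z = 92 to 134 mm), 40 mm from the crank's axis. The crank arm beneath it tops out at z = 92 mm.
- rack: The wooden washing rack, fixed: a block 166 x 136 x 44 mm high at its end rails, its top at 40 mm. Origin: centre of the underside. Four slots along its y axis at x = -63, -21, +21, +63 mm, each 10 mm wide, 116 mm long, 34 mm deep (floor at z = 6 mm). Some slots are empty.
- tray: Dark steel baking tray, fixed, empty, 200 (x) x 160 (y) mm, walls 3 mm thick and 20 mm high, floor 3 mm. Origin: centre of the underside.
- loaf_c (a point): Centre of the finished iced loaf (rigid), 110 (x) x 50 (y) x 58 (z) mm, about 0.28 kg, white with brown ends. At the start it lies on top of the frame's grey block, roughly across the slots.
- honey_jar: Bystander: amber jar, 64 mm in diameter, 90 mm tall; origin at its base. Leave alone.
- bowl: Bystander: blue bowl, 100 mm across, 50 mm tall; origin at its base. Leave alone.
- spatula: Bystander: spatula lying on the bench. Leave alone.
- plate0_c (a point): Centre of the green divider plate: rigid plastic, 8 (x) x 110 (y) x 80 (z) mm, about 70 g, standing on its long edge in one slot of the rack, its top 46 mm above the rack's top. Absent (None) in some runs. Its x axis is its thickness; either face may look either way.
- plate1_c (a point): Centre of the blue divider plate: rigid plastic, 8 (x) x 110 (y) x 80 (z) mm, about 70 g, standing on its long edge in one slot of the rack, its top 46 mm above the rack's top. Absent (None) in some runs. Its x axis is its thickness; either face may look either way.
- plate2_c (a point): Centre of the yellow divider plate: rigid plastic, 8 (x) x 110 (y) x 80 (z) mm, about 70 g, standing on its long edge in one slot of the rack, its top 46 mm above the rack's top. Absent (None) in some runs. Its x axis is its thickness; either face may look either way.
- plate3_c (a point): Centre of the orange divider plate: rigid plastic, 8 (x) x 110 (y) x 80 (z) mm, about 70 g, standing on its long edge in one slot of the rack, its top 46 mm above the rack's top. Absent (None) in some runs. Its x axis is its thickness; either face may look either way.
Mind the look-alikes: they are no part of the job. Of the things like the part that bears plate2_c, leave any that is purple; of the rest the smaller one is meant. Of the things that look like the part that bears loaf_c, the larger one is meant.

How it is judged (in metres and radians):
On the way, in this order (a step that is already met when the one before it is completed fails the run):
1. the loaf lies in the tray (x of loaf_c in the frame of tray between -0.095 and 0.095 m and y of loaf_c in the frame of tray between -0.075 and 0.075 m and z of loaf_c in the frame of tray between 0.02 and 0.04 m), for 0.2 s.
2. every divider plate stands fully down in a slot of the frame, with the jaw still wound back (value of joint jaw below 0.033 m and z of plate0_c in the frame of frame between 0.04 and 0.053 m and y of plate0_c in the frame of frame between -0.036 and 0.003 m and (x of plate0_c in the frame of frame between -0.072 and -0.054 m or x of plate0_c in the frame of frame between -0.03 and -0.012 m or x of plate0_c in the frame of frame between 0.012 and 0.03 m or x of plate0_c in the frame of frame between 0.054 and 0.072 m) and angle between each of plate0_c, plate1_c, plate2_c, plate3_c's own z axis and vertical below 0.15 rad and angle between the y axis of each of plate0_c, plate1_c, plate2_c, plate3_c and the y axis of frame, either way round below 0.06 rad and z of plate1_c in the frame of frame between 0.04 and 0.053 m and y of plate1_c in the frame of frame between -0.036 and 0.003 m and (x of plate1_c in the frame of frame between -0.072 and -0.054 m or x of plate1_c in the frame of frame between -0.03 and -0.012 m or x of plate1_c in the frame of frame between 0.012 and 0.03 m or x of plate1_c in the frame of frame between 0.054 and 0.072 m) and z of plate2_c in the frame of frame between 0.04 and 0.053 m and y of plate2_c in the frame of frame between -0.036 and 0.003 m and (x of plate2_c in the frame of frame between -0.072 and -0.054 m or x of plate2_c in the frame of frame between -0.03 and -0.012 m or x of plate2_c in the frame of frame between 0.012 and 0.03 m or x of plate2_c in the frame of frame between 0.054 and 0.072 m) and z of plate3_c in the frame of frame between 0.04 and 0.053 m and y of plate3_c in the frame of frame between -0.036 and 0.003 m and (x of plate3_c in the frame of frame between -0.072 and -0.054 m or x of plate3_c in the frame of frame between -0.03 and -0.012 m or x of plate3_c in the frame of frame between 0.012 and 0.03 m or x of plate3_c in the frame of frame between 0.054 and 0.072 m)), for 0.2 s.
At the end, for the whole second after the job is handed in: Loaf lying in the tray; every plate present stands in a slot of the frame (on the slot floor within 5 mm, tilted less than 0.15 rad), pushed against the stop wall within 3.5 mm; the jaw closed onto the plates' ends, no more than 2 mm of play left in all (jaw value 0.033 to 0.038 m); all at rest (all of step 1 and z of plate0_c in the frame of frame between 0.04 and 0.053 m and y of plate0_c in the frame of frame between -0.0035 and 0.0035 m and (x of plate0_c in the frame of frame between -0.072 and -0.054 m or x of plate0_c in the frame of frame between -0.03 and -0.012 m or x of plate0_c in the frame of frame between 0.012 and 0.03 m or x of plate0_c in the frame of frame between 0.054 and 0.072 m) and angle between each of plate0_c, plate1_c, plate2_c, plate3_c's own z axis and vertical below 0.15 rad and angle between the y axis of each of plate0_c, plate1_c, plate2_c, plate3_c and the y axis of frame, either way round below 0.06 rad and z of plate1_c in the frame of frame between 0.04 and 0.053 m and y of plate1_c in the frame of frame between -0.0035 and 0.0035 m and (x of plate1_c in the frame of frame between -0.072 and -0.054 m or x of plate1_c in the frame of frame between -0.03 and -0.012 m or x of plate1_c in the frame of frame between 0.012 and 0.03 m or x of plate1_c in the frame of frame between 0.054 and 0.072 m) and z of plate2_c in the frame of frame between 0.04 and 0.053 m and y of plate2_c in the frame of frame between -0.0035 and 0.0035 m and (x of plate2_c in the frame of frame between -0.072 and -0.054 m or x of plate2_c in the frame of frame between -0.03 and -0.012 m or x of plate2_c in the frame of frame between 0.012 and 0.03 m or x of plate2_c in the frame of frame between 0.054 and 0.072 m) and z of plate3_c in the frame of frame between 0.04 and 0.053 m and y of plate3_c in the frame of frame between -0.0035 and 0.0035 m and (x of plate3_c in the frame of frame between -0.072 and -0.054 m or x of plate3_c in the frame of frame between -0.03 and -0.012 m or x of plate3_c in the frame of frame between 0.012 and 0.03 m or x of plate3_c in the frame of frame between 0.054 and 0.072 m) and linear speed of each of plate0, plate1, plate2, plate3, loaf below 0.02 m/s and value of joint jaw between 0.033 and 0.038 m); the robot touches nothing.
It fails at once if the honey_jar is pushed more than 4 cm (distance of honey_jar from where it was at the start of the episode above 0.04 m).
It fails at once if the bowl is pushed more than 4 cm (distance of bowl from where it was at the start of the episode above 0.04 m).
It fails at once if the spatula is pushed more than 4 cm (distance of spatula from where it was at the start of the episode above 0.04 m).
Of plate0, plate1, plate2, plate3 only 2 to 4 are there at a start; the rules pass over those that are not, and their reading is None.
At some moment in a run one of loaf may be knocked a few centimetres aside while the robot is not near it.
It also fails if it takes over 210 s, if anything falls off the work surface, if the arm or the gripper's body presses on something with over 40 N, if the wrist force passes 120 N, or if a joint passes its speed limit or range.

## Robot

A 6-joint arm with a two-finger parallel gripper is mounted at the origin on the work surface. World frame = base frame: x ahead of the robot, y to its left, z up, the work surface at z = 0. Lengths are in mm, angles in rad, forces in N, time in s.
With the tool pointing down it reaches from about 275 to 1000 mm from the base axis. Payload 8.4 kg.
Tool frame: the origin (TCP) lies at the centre of the arm's flange, where the gripper is bolted on; the fingertips stand 173 mm ahead of it and the grasp point (between the pads) lies 155 mm ahead of it (tcp_to_tips is the distance from the TCP to the fingertips, in mm); z points along the fingers, x is the direction in which the jaws open and shut, and the axes are right-handed (so a half turn about z gives the same grasp; the last joint's range is limited). The gripper opens to 85 mm and grips with 20 to 120 N. Pads are 22 mm wide; open, the fingers measure 114 mm over their backs; the gripper's body (76 mm by 85 mm) begins 54 mm behind the grasp point. The pads swing forward as they close: fully open they stand 13 mm farther back than shut.
Start: joints at [1.164, 0.353, 1.633, -0, 1.155, -0.002], TCP at [246.146, 574.492, 404.681] pointing down, gripper open.
Joint ranges: [-2.63, 2.63], [-0.92, 2.1], [0.06, 2.66], [-1.3, 4.44], [0, 2.69], [-3.02, 3.02]. Speed limits (rad/s): [2.22, 2.22, 2.79, 3.14, 3.14, 3.14].

## Interface

Orientations are given as [roll, pitch, yaw] about the fixed x, y, z axes, in that order (R = Rz(yaw) Ry(pitch) Rx(roll)).
In Python, from rig import sense, grab_frame, camera_info, sign_off, tcp_to_tips gives the robot as it stands.
- The arm moves only by the shell command python3 -m creep 'ROWS' [FORCE]. ROWS is text: rows parted by semicolons, each of 5 numbers parted by spaces: the opening in per cent of the stroke, from 0 (shut) to 100 (fully open), then the shift along the tool's x, y, z in cm, then the turn about the tool's z in degrees. In form: fingers tx ty tz roll; .... A call has 1 to 20 rows; each row is the pose to reach, as a shift and turn from the pose measured when the call began, along the tool's axes at that moment; what a row does not reach only later rows make up. A row lasts 1/10 s, in which the tool goes at most 50 mm and 8.59 degrees, less where a joint would pass 70% of its speed; a pose out of reach is approached as far as the arm can. A call with a gripper value outside its range is refused whole. The fingers move at their own pace and stop on an object; FORCE is the grip in N (left out, the last holds). Time passes only in rows, so rows that repeat a pose let the fingers close. It gives the time, the measured TCP pose, the force and the opening at its end, in the units of the state.
- sense(): the state, without advancing time (a new reading comes with each control period).
- grab_frame(name): name is "side" or "top" or "wrist"; returns (picture, depth): 400x640x3 uint8, blue, green, red; 400x640 float32, mm along the optical axis (not along the pixel's ray), 0 where there is no reading.
- camera_info(name): a dict with "vertical_fov" (degrees; the focal length in pixels is half the picture's height over the tangent of half this angle, whatever the lens; pixels are square), "cx", "cy" (the principal point, pixels), "world_to_cam" (4x4, takes a point from world to camera coordinates). Camera axes: x right, y down, z forward; pixel columns grow to the right and rows downward; lengths in mm; the calibration is good to about 2 mm. A picture is of the moment at which its call begins: read the wrist's pose just before it. camera_info takes no time and is no camera call; for the wrist camera it gives the pose at the moment of the call.
- sign_off(): hands the job in, once; it reports no verdict.
The state is a dict: "clock": time; "qpos": joint angles; "qvel": joint speeds; "joint_efforts": joint torques, N m; "eef_pos": TCP position; "tcp_rot": TCP orientation; "contact_force": force on the tool from outside, world axes, zero at the start; "wrist_torque": the same for the moment, N m; "opening": opening from 0.0 (shut) to 1.0 (fully open).
Only numpy, scipy, OpenCV 4.12 (cv2) and the standard library are available. Lean on these libraries where they do the work, as an engineer would, in place of code of your own. Each camera call takes 0.05 s, during which the arm holds its last target.

## Working session

There is one attempt and no reset: what is moved stays moved. The work goes in short steps, Python scripts to look and compute and a shell command to move; the robot and the scene stay as the last step left them, time stands still between calls to the robot, and variables do not carry over. Pictures are saved under pics/ and viewed, and the job is handed in when it is done.

```bash
ls; mkdir -p pics; cat > h.py <<'E'
import numpy as np, cv2
from rig import sense, grab_frame, camera_info, sign_off, tcp_to_tips
from scipy.spatial.transform import Rotation as R
def save(n,f):
    s=sense(); ci=camera_info(n); p,d=grab_frame(n); cv2.imwrite(f'pics/{f}.png',p); np.savez(f'pics/{f}.npz',p=p,d=d,M=np.array(ci['world_to_cam']),f=200/np.tan(np.radians(ci['vertical_fov'])/2),cx=ci['cx'],cy=ci['cy']); return p,d
class V:
    def __init__(s,f):
        z=np.load(f'pics/{f}.npz'); s.p=z['p'];s.d=z['d'];s.M=z['M'];s.f=float(z['f']);s.cx=float(z['cx']);s.cy=float(z['cy']);s.C=np.linalg.inv(s.M)
    def ray(s,u,v):
        r=np.stack([(np.asarray(u,float)-s.cx)/s.f,(np.asarray(v,float)-s.cy)/s.f,np.ones(np.shape(u))],-1)
        return s.C[:3,3],r@s.C[:3,:3].T
    def plane(s,u,v,z):
        o,r=s.ray(u,v); t=(z-o[2])/r[...,2]; return o+r*t[...,None]
    def pts(s):
        v,u=np.mgrid[0:400,0:640]; o,r=s.ray(u,v); return o+r*s.d[...,None]
    def proj(s,P):
        P=np.atleast_2d(P); c=P@s.M[:3,:3].T+s.M[:3,3]; return np.stack([c[:,0]/c[:,2]*s.f+s.cx,c[:,1]/c[:,2]*s.f+s.cy],-1)
E
python3 - <<'E'
from h import *
s=sense();print(s)
for n in('top','side'):
    save(n,n+'0'); c=camera_info(n); print(n,c)
E
```

```text
pics
{'clock': 0.0, 'qpos': array([ 1.16360161e+00,  3.53648050e-01,  1.63416258e+00,  7.25968350e-06,
        1.15516550e+00, -2.41869128e-03]), 'qvel': array([-1.05986954e-03, -7.70464394e-04, -5.12256094e-05,  1.04008375e-03,
       -1.05287752e-03,  1.79708236e-03]), 'joint_efforts': array([ 5.55057159e-05, -6.05258560e+01, -3.42053962e+01, -2.08404740e-04,
        9.77464282e-03, -2.08419556e-05]), 'eef_pos': array([246.04714781, 574.26829413, 403.94939123]), 'tcp_rot': array([-3.14158267e+00,  1.38345941e-03,  1.16601737e+00]), 'contact_force': array([0.13969261, 0.11357749, 0.0732405 ]), 'wrist_torque': array([-0.00961716,  0.02633922, -0.03655333]), 'opening': 0.999589815330183}
top {'vertical_fov': 46.840208492652366, 'cx': 309.88824614479563, 'cy': 194.70592351171618, 'world_to_cam': array([[-7.16169973e-03, -9.99869301e-01, -1.44945005e-02,
         2.48424981e+00],
       [-9.81658171e-01,  9.79134343e-03, -1.90397913e-01,
         5.49301276e+02],
       [ 1.90514949e-01,  1.28650722e-02, -9.81599992e-01,
         1.00438459e+03],
       [ 0.00000000e+00,  0.00000000e+00,  0.00000000e+00,
         1.00000000e+00]])}
side {'vertical_fov': 51.69073914804411, 'cx': 319.73951409452945, 'cy': 207.23299679215094, 'world_to_cam': array([[ 8.66209181e-01, -4.99245941e-01, -2.08601122e-02,
        -4.63272270e+02],
       [-2.89903754e-01, -4.68114166e-01, -8.34760410e-01,
         2.55149693e+02],
       [ 4.06985832e-01,  7.29124556e-01, -5.50218061e-01,
         9.79871449e+02],
       [ 0.00000000e+00,  0.00000000e+00,  0.00000000e+00,
         1.00000000e+00]])}
```

View pics/top0.png

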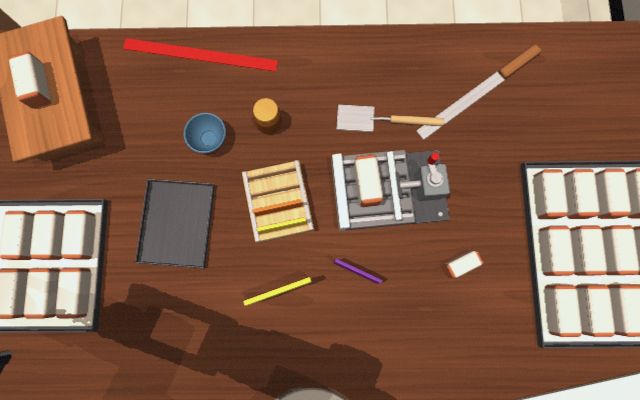

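View pics/side0.png

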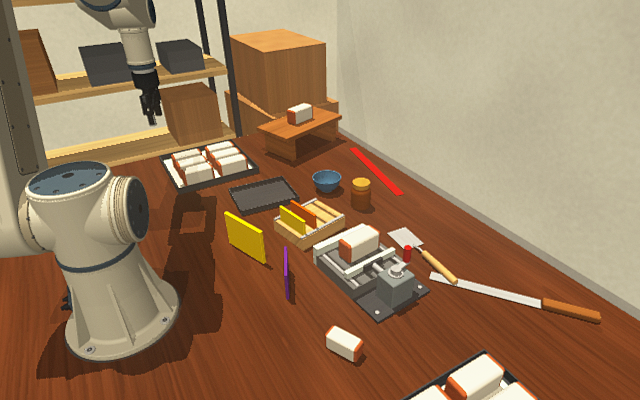

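```bash
python3 - <<'E'
from h import *
v=V('top0'); c=v.p[140:290,120:480]; cv2.imwrite('pics/z0.png',cv2.resize(c,(800,333),interpolation=cv2.INTER_CUBIC))
v=V('side0'); c=v.p[160:330,210:440]; cv2.imwrite('pics/z1.png',cv2.resize(c,(800,591),interpolation=cv2.INTER_CUBIC))
P=V('top0').pts()
for u,w in [(170,225),(368,170),(358,218),(272,205),(280,226),(435,170),(433,157),(420,210),(278,290)]: print(u,w,P[w,u].round(0))
E
```

```text
170 225 [488. 331.   6.]
368 170 [ 596. -132.   95.]
358 218 [ 496. -112.   42.]
272 205 [521.  82.  83.]
280 226 [474.  64.  82.]
435 170 [ 595. -281.   91.]
433 157 [ 613. -267.  134.]
420 210 [ 518. -261.   10.]
278 290 [337.  65. 109.]
```

View pics/z0.png

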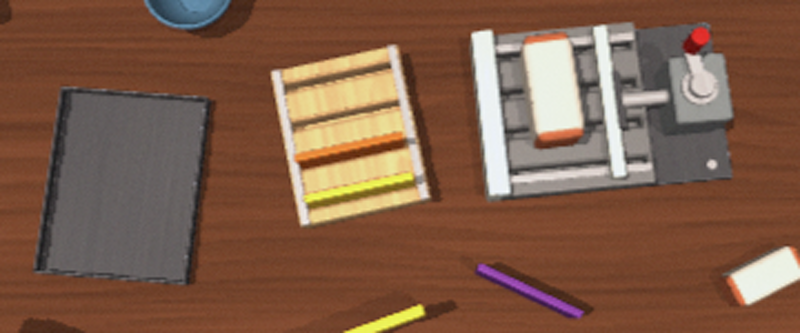

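View pics/z1.png

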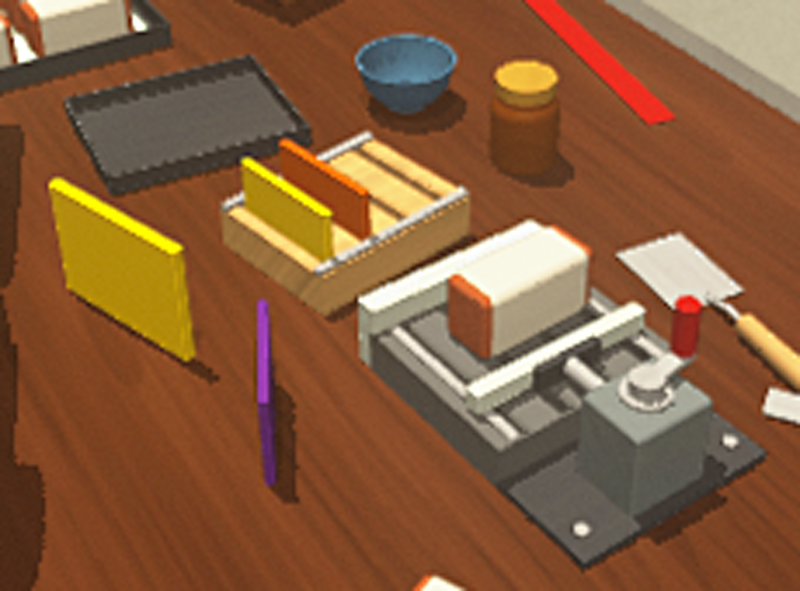

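```bash
cat > meas.py <<'E'
from h import *
import sys
def rect(P,mask,z,name,v):
    # largest contour -> min area rect projected to plane z
    m=cv2.morphologyEx(mask.astype(np.uint8),cv2.MORPH_OPEN,np.ones((2,2)))
    cs,_=cv2.findContours(m,cv2.RETR_EXTERNAL,cv2.CHAIN_APPROX_NONE)
    c=max(cs,key=cv2.contourArea)[:,0,:]
    W=v.plane(c[:,0],c[:,1],z)[:,:2].astype(np.float32)
    r=cv2.minAreaRect(W); print(name,len(c),np.round(r[0],1),np.round(r[1],1),'ang',round(r[2],1),'zmed',np.median(P[m>0][:,2]).round(1)); return r
if __name__=='__main__':
    v=V(sys.argv[1]);P=v.pts();hsv=cv2.cvtColor(v.p,cv2.COLOR_BGR2HSV)
    x,y,z=P[...,0],P[...,1],P[...,2];H,S,Vv=[hsv[...,i].astype(int) for i in range(3)]
    fr=(y<-40)&(y>-330)&(x>430)&(x<700)
    rect(P,fr&(z>88)&(z<102)&(y>-200)&(y<-60),96,'loaf',v)
    rect(P,fr&(z>55)&(z<66)&(y>-110),60,'stop',v)
    rect(P,fr&(z>55)&(z<66)&(y<-160)&(y>-225),60,'jaw',v)
    rk=(y>0)&(y<160)&(x>400)
    rect(P,rk&(H>4)&(H<16)&(S>180)&(z>75),86,'orange',v)
    rect(P,rk&(H>22)&(H<35)&(S>180)&(z>75),86,'yellow',v)
    rect(P,rk&(z>38)&(z<50)&(S<60),44,'railtop',v)
    rect(P,(z>14)&(z<26)&(y>200)&(y<420)&(x>380)&(x<600)&(Vv<90),20,'trayrim',v)
    rect(P,(y<-230)&(y>-330)&(x>560)&(S>180)&((H<6)|(H>174))&(z>128),134,'knob',v)
E
python3 meas.py top0
python3 - <<'E'
from h import *
v=V('top0');P=v.pts();hsv=cv2.cvtColor(v.p,cv2.COLOR_BGR2HSV)
for n in('top0','side0'):
    v=V(n);P=v.pts();hsv=cv2.cvtColor(v.p,cv2.COLOR_BGR2HSV)
    m=(hsv[...,1]>190)&((hsv[...,0]<3)|(hsv[...,0]>176))&(P[...,2]>90)&(P[...,1]<-200)
    print(n,m.sum(),P[m].mean(0).round(1))
E
```

```text
loaf 127 [ 574.  -133.4] [109.2  49.5] ang 7.2 zmed 95.4
stop 161 [556.4 -72.8] [172.5  21.3] ang 5.0 zmed 60.0
jaw 162 [ 568.1 -206.7] [159.4  38.6] ang 4.8 zmed 59.7
orange 96 [515.7  67.8] [  8.  104.6] ang 11.9 zmed 81.2
top0 76 [ 613.2 -268.5  126.7]
side0 58 [ 604.7 -285.6  132. ]Traceback (most recent call last):
  File "meas.py", line 19, in <module>
    rect(P,rk&(H>22)&(H<35)&(S>180)&(z>75),86,'yellow',v)
    ~~~~^^^^^^^^^^^^^^^^^^^^^^^^^^^^^^^^^^^^^^^^^^^^^^^^^
  File "meas.py", line 7, in rect
    c=max(cs,key=cv2.contourArea)[:,0,:]
      ~~~^^^^^^^^^^^^^^^^^^^^^^^^
ValueError: max() iterable argument is empty
```

```bash
sed -i 's/rect(P,rk&(H>22)&(H<35)&(S>180)&(z>75)/rect(P,rk\&(H>22)\&(H<35)\&(S>130)\&(z>60)/; s/(y<160)&(x>400)/(y<160)\&(x>400)/' meas.py
python3 - <<'E'
from h import *
v=V('top0');P=v.pts();hsv=cv2.cvtColor(v.p,cv2.COLOR_BGR2HSV)
for w in range(218,232): print(w,hsv[w,280],P[w,280].round(0), hsv[w-20,274],P[w-20,274].round(0))
E
python3 meas.py top0
```

```text
218 [ 23 100 235] [498.  67.  40.] [ 21 104 234] [545.  81.  40.]
219 [ 23 101 234] [496.  67.  41.] [ 21 106 235] [543.  81.  39.]
220 [ 24 100 235] [493.  67.  42.] [ 21 105 234] [540.  81.  39.]
221 [ 23 100 235] [490.  67.  44.] [ 22 104 235] [538.  81.  40.]
222 [ 20 134 222] [488.  67.  43.] [ 22 102 235] [535.  81.  43.]
223 [ 30 163 233] [480.  63.  86.] [ 21 103 235] [533.  81.  39.]
224 [ 31 162 242] [478.  63.  84.] [ 16 129 209] [531.  81.  38.]
225 [ 31 161 241] [476.  63.  87.] [ 14 182 230] [520.  77.  87.]
226 [ 28 176 161] [474.  64.  82.] [ 14 193 234] [518.  77.  86.]
227 [ 23 194 122] [474.  65.  68.] [ 14 185 234] [516.  77.  86.]
228 [ 22 192 125] [474.  66.  46.] [ 12 196 151] [514.  77.  82.]
229 [ 21 169 128] [473.  67.  33.] [ 11 211 104] [515.  79.  67.]
230 [ 16 124 191] [471.  67.  37.] [ 10 200 106] [514.  79.  56.]
231 [ 20 106 231] [468.  67.  40.] [ 12 204 106] [514.  81.  45.]
loaf 127 [ 574.  -133.4] [109.2  49.5] ang 7.2 zmed 95.4
stop 161 [556.4 -72.8] [172.5  21.3] ang 5.0 zmed 60.0
jaw 162 [ 568.1 -206.7] [159.4  38.6] ang 4.8 zmed 59.7
orange 96 [515.7  67.8] [  8.  104.6] ang 11.9 zmed 81.2
yellow 100 [475.1  58.9] [  9.9 107.7] ang 11.8 zmed 83.5
railtop 140 [524.7 132.8] [163.3   8.6] ang 11.8 zmed 43.4
trayrim 10 [387.7 259.1] [9.3 2.3] ang 89.6 zmed 10.5
knob 22 [ 612.9 -272.1] [15.2 13.3] ang 89.4 zmed 133.0
```

```bash
cat >> h.py <<'E'
def go(*tg):
    """targets (x,y,z,yawdeg) -> shifts in tool axes (cm) and roll deg"""
    s=sense(); Rm=R.from_euler('xyz',s['tcp_rot']).as_matrix(); yaw=np.degrees(np.arctan2(Rm[1,0],Rm[0,0]))
    print('clock',round(s['clock'],2),'pos',s['eef_pos'].round(1),'yaw',round(yaw,2),'F',s['contact_force'].round(1),'op',round(s['opening'],3),'q',s['qpos'].round(2))
    for t in tg:
        d=Rm.T@(np.array(t[:3])-s['eef_pos'])/10; r=-(t[3]-yaw); r=(r+180)%360-180
        print(t,'->',d.round(2),'roll',round(r,1))
E
python3 - <<'E'
from h import *
go((574,-133.4,300,97.2),(574,-133.4,239,97.2))
v=V('top0')
m=((v.p.max(2)<95)).astype(np.uint8); m[:170]=0;m[280:]=0;m[:,:125]=0;m[:,225:]=0
cs,_=cv2.findContours(m,cv2.RETR_EXTERNAL,cv2.CHAIN_APPROX_NONE);c=max(cs,key=cv2.contourArea)[:,0]
for z in(0,20): print(cv2.minAreaRect(v.plane(c[:,0],c[:,1],z)[:,:2].astype(np.float32)))
E
```

```text
clock 0.1 pos [246.1 574.3 404.1] yaw 66.8 F [0.6 0.4 0.2] op 0.999 q [ 1.16  0.35  1.63  0.    1.16 -0.  ]
(574, -133.4, 300, 97.2) -> [-52.12  58.02  10.47] roll -30.4
(574, -133.4, 239, 97.2) -> [-52.11  58.02  16.57] roll -30.4
((495.161376953125, 316.3525390625), (174.2283477783203, 204.1412353515625), 85.1309814453125)
((492.4606018066406, 310.2606506347656), (171.03302001953125, 200.39727783203125), 85.1309814453125)
```

```bash
python3 -m creep '100 -5 6 0 -3; 100 -10 11 1 -6;100 -14 16 2 -9;100 -19 21 3 -12;100 -23 26 4 -15;100 -28 31 5 -18;100 -32 36 6 -21;100 -37 41 7 -24;100 -41 46 8 -27;100 -46 51 9 -30;100 -50 56 10 -30.4;100 -52.1 58 10.5 -30.4;100 -52.1 58 10.5 -30.4;100 -52.1 58 10.5 -30.4;100 -52.1 58 10.5 -30.4;100 -52.1 58 10.5 -30.4' 30
python3 - <<'E'
from h import *
save('wrist','w1');save('top','t1')
go((574,-133.4,239,97.2))
E
python3 meas.py t1 2>&1 | head -3
```

```text
clock: 1.7
eef_pos: [574.6, -135.9, 299.0]
tcp_rot: [-3.141, 0.001, 1.695]
contact_force: [0.1, 0.7, 0.1]
opening: 1.0
clock 1.8 pos [ 575.2 -137.   298.7] yaw 97.01 F [-0.3  1.1 -0.4] op 1.003 q [-0.24  0.42  1.8  -0.    0.92 -1.93]
(574, -133.4, 239, 97.2) -> [ 0.39 -0.07  5.97] roll -0.2
Traceback (most recent call last):
  File "meas.py", line 14, in <module>
    rect(P,fr&(z>88)&(z<102)&(y>-200)&(y<-60),96,'loaf',v)
```

View pics/w1.png

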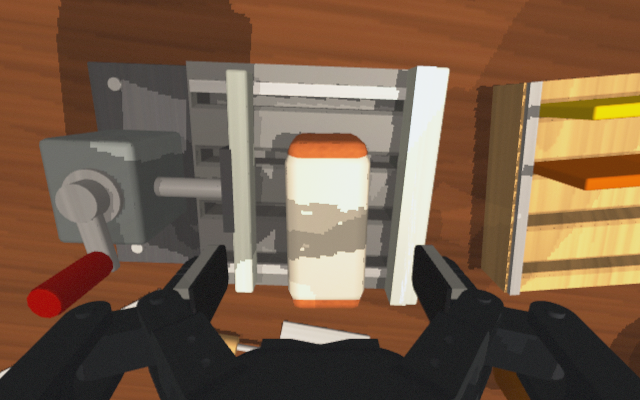

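```bash
python3 - <<'E'
from h import *
v=V('w1');P=v.pts();m=(P[...,2]>88)&(P[...,2]<102)&(np.abs(P[...,1]+133)<60)&(np.abs(P[...,0]-574)<75)
c=np.argwhere(m)[:,::-1]
mm=cv2.morphologyEx(m.astype(np.uint8),cv2.MORPH_OPEN,np.ones((3,3)))
c=np.argwhere(mm)[:,::-1]
print(cv2.minAreaRect(v.plane(c[:,0],c[:,1],96)[:,:2].astype(np.float32)))
E
```

```text
((576.6796875, -132.44256591796875), (106.37678527832031, 47.747413635253906), 6.882059097290039)
```

Loaf is confirmed between the pads at roughly (576, -133). I'll lower and grip.

```bash
python3 -m creep '100 0.2 0 1.5 0;100 0.4 0 3 0;100 0.4 0 4.5 0;100 0.4 0 5.9 0;100 0.4 0 5.9 0;100 0.4 0 5.9 0;40 0.4 0 5.9 0;40 0.4 0 5.9 0;40 0.4 0 5.9 0;40 0.4 0 5.9 0;40 0.4 0 5.9 0;40 0.4 0 5.9 0;40 0.4 0 5.9 0;40 0.4 0 5.9 0' 35
python3 - <<'E'
from h import *
go((574,-133.4,339,97.2),(493,312,339,85),(493,312,206,85))
E
```

```text
clock: 3.2
eef_pos: [575.0, -133.1, 240.5]
tcp_rot: [3.141, 0.002, 1.693]
contact_force: [-1.5, 1.7, 5.7]
opening: 0.581
clock 3.2 pos [ 575.  -133.1  240.5] yaw 97.0 F [-1.5  1.7  5.7] op 0.581 q [-0.23  0.5   1.83 -0.    0.81 -1.92]
(574, -133.4, 339, 97.2) -> [-0.04 -0.1  -9.85] roll -0.2
(493, 312, 339, 85) -> [45.16 -2.71 -9.95] roll 12.0
(493, 312, 206, 85) -> [45.18 -2.72  3.35] roll 12.0
```

```bash
python3 -m creep '20 0 0 -1 0;20 0 0 -3 0;20 0 0 -6 0;20 0 0 -9 0;20 3 0 -9.9 1;20 7 -0.5 -9.9 3;20 11 -0.7 -9.9 5;20 15 -1 -9.9 7;20 19 -1.2 -9.9 8;20 23 -1.4 -9.9 9;20 27 -1.7 -9.9 10;20 31 -2 -9.9 11;20 35 -2.2 -9.9 12;20 39 -2.5 -9.9 12;20 42 -2.7 -9.9 12;20 44 -2.7 -9.9 12;20 45.2 -2.7 -9.9 12;20 45.2 -2.7 -9.9 12;20 45.2 -2.7 -9.9 12'
python3 - <<'E'
from h import *
save('wrist','w2')
go((493,312,206,85))
E
```

```text
clock: 5.1
eef_pos: [492.9, 311.7, 338.5]
tcp_rot: [3.141, 0.003, 1.484]
contact_force: [-0.3, 0.7, -3.8]
opening: 0.58
clock 5.15 pos [493.  311.5 338.5] yaw 84.98 F [-0.2 -0.9 -4.4] op 0.576 q [ 0.56  0.36  1.79 -0.    1.   -0.92]
(493, 312, 206, 85) -> [ 0.09 -0.02 13.25] roll -0.0
```

View pics/w2.png

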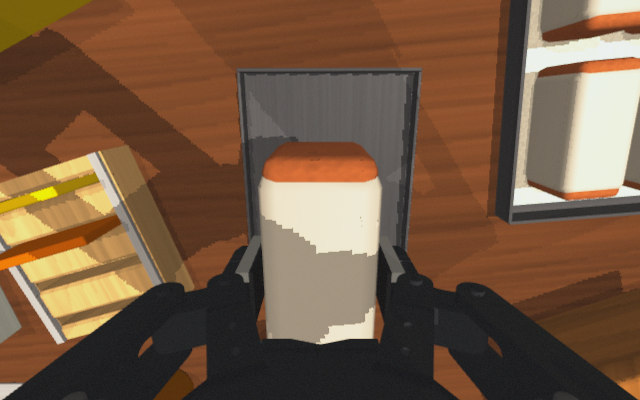

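```bash
python3 -m creep '20 0 0 2 0;20 0 0 4.5 0;20 0 0 7 0;20 0 0 9.5 0;20 0 0 11.5 0;20 0 0 12.5 0;20 0 0 13 0;20 0 0 13.2 0;20 0 0 13.2 0;20 0 0 13.2 0;20 0 0 13.2 0'
python3 -m creep '70 0 0 0 0;90 0 0 0 0;90 0 0 0 0;100 0 0 0 0;100 0 0 -3 0;100 0 0 -7 0;100 0 0 -11 0;100 0 0 -15 0;100 0 0 -17 0;100 0 0 -17 0'
python3 - <<'E'
from h import *
save('wrist','w3');save('top','t3')
E
python3 meas.py t3 | tail -n +1
python3 - <<'E'
from h import *
v=V('w3');P=v.pts();m=(P[...,2]>54)&(P[...,2]<70)&(np.abs(P[...,1]-312)<70)&(np.abs(P[...,0]-493)<75)
m=cv2.morphologyEx(m.astype(np.uint8),cv2.MORPH_OPEN,np.ones((3,3)))
c=np.argwhere(m)[:,::-1]
print(cv2.minAreaRect(v.plane(c[:,0],c[:,1],61)[:,:2].astype(np.float32)),np.median(P[m>0][:,2]))
E
```

```text
clock: 6.25
eef_pos: [493.4, 311.3, 207.3]
tcp_rot: [3.14, 0.002, 1.483]
contact_force: [-0.5, -0.1, -4.3]
opening: 0.576
clock: 7.25
eef_pos: [493.9, 312.2, 380.9]
tcp_rot: [3.135, -0.002, 1.483]
contact_force: [-0.2, 0.0, -0.2]
opening: 0.997
((495.5523376464844, 310.0849914550781), (48.029876708984375, 106.33244323730469), 84.9822769165039) 60.644836589766555Traceback (most recent call last):
  File "meas.py", line 14, in <module>
    rect(P,fr&(z>88)&(z<102)&(y>-200)&(y<-60),96,'loaf',v)
    ~~~~^^^^^^^^^^^^^^^^^^^^^^^^^^^^^^^^^^^^^^^^^^^^^^^^^^
  File "meas.py", line 7, in rect
    c=max(cs,key=cv2.contourArea)[:,0,:]
      ~~~^^^^^^^^^^^^^^^^^^^^^^^^
ValueError: max() iterable argument is empty
```

View pics/t3.png

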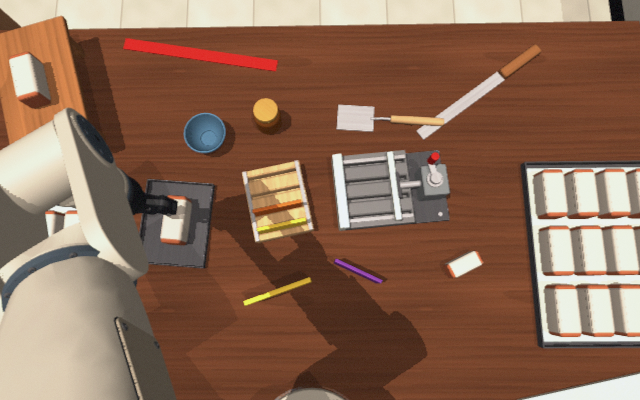

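```bash
python3 - <<'E'
from h import *
go((613,-272,340,5))
E
```

```text
clock 7.35 pos [492.9 311.5 377.1] yaw 84.98 F [ 0.4  0.8 -0.5] op 0.999 q [ 0.56  0.32  1.75 -0.    1.07 -0.92]
(613, -272, 340, 5) -> [-57.07  17.06   3.85] roll 80.0
```

```bash
python3 -m creep '60 -4 1 0 4;60 -8 2 0 11;60 -12 4 0 18;60 -16 5 0 25;60 -20 6 0 31;60 -24 7 0 37;60 -28 8 0 43;60 -32 10 1 49;60 -36 11 1 55;60 -40 12 2 61;60 -44 13 2 66;60 -48 14 3 71;60 -52 16 3.5 76;60 -55 17 3.8 80;60 -57.1 17.1 3.8 80;60 -57.1 17.1 3.8 80;60 -57.1 17.1 3.8 80;60 -57.1 17.1 3.8 80'
python3 - <<'E'
from h import *
save('wrist','w4');save('top','t4')
go((613,-272,271,5))
E
python3 meas.py t4 2>&1 | grep -E 'stop|jaw|knob'
```

```text
clock: 9.15
eef_pos: [613.0, -271.1, 340.1]
tcp_rot: [3.14, -0.001, 0.089]
contact_force: [0.3, 0.4, -1.0]
opening: 0.601
clock 9.25 pos [ 613.3 -271.   340.6] yaw 5.09 F [-0.1 -0.5  0. ] op 0.601 q [-0.42  0.48  1.59 -0.    1.07 -0.51]
(613, -272, 271, 5) -> [-0.05  0.08  6.96] roll 0.1
```

View pics/w4.png

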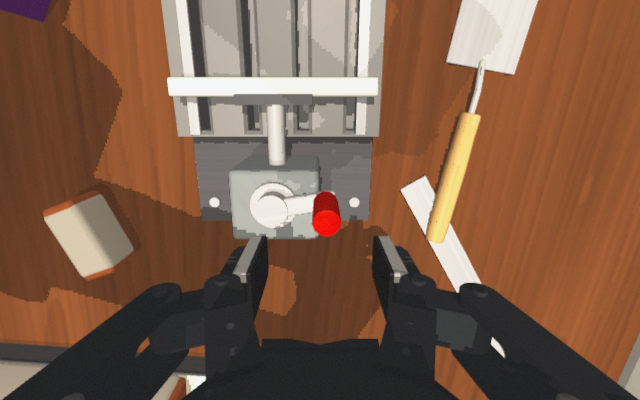

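```bash
python3 - <<'E'
from h import *
from meas import rect
v=V('w4');P=v.pts();hsv=cv2.cvtColor(v.p,cv2.COLOR_BGR2HSV);x,y,z=[P[...,i] for i in range(3)]
m=(hsv[...,1]>190)&((hsv[...,0]<5)|(hsv[...,0]>174))&(z>128)&(y<-200)
rect(P,m,134,'knobtop',v)
m=(z>53)&(z<66)&(y<-120)&(y>-235)&(hsv[...,1]<60)
rect(P,m,60,'jaw',v)
cv2.imwrite('pics/z4.png',cv2.resize(v.p[0:250,160:390],None,fx=2.4,fy=2.4,interpolation=cv2.INTER_CUBIC))
print(v.plane(np.array([274]),np.array([203]),105), P[203,274])
print(v.plane(np.array([169,376,378]),np.array([78,78,95]),60))
E
python3 meas.py t4
```

```text
knobtop 83 [ 618.  -269.5] [16.2 18. ] ang 5.1 zmed 134.0
jaw 545 [ 573.2 -211.5] [158.7  47.8] ang 5.1 zmed 59.9
[[ 581.85261436 -270.0860463   105.        ]] [ 580.53296353 -273.73056827   94.29529484]
[[ 493.25475362 -193.93366733   60.        ]
 [ 647.69056764 -180.13632969   60.        ]
 [ 650.89928093 -192.05421436   60.        ]]Traceback (most recent call last):
  File "meas.py", line 14, in <module>
    rect(P,fr&(z>88)&(z<102)&(y>-200)&(y<-60),96,'loaf',v)
    ~~~~^^^^^^^^^^^^^^^^^^^^^^^^^^^^^^^^^^^^^^^^^^^^^^^^^^
  File "meas.py", line 7, in rect
    c=max(cs,key=cv2.contourArea)[:,0,:]
      ~~~^^^^^^^^^^^^^^^^^^^^^^^^
ValueError: max() iterable argument is empty
```

View pics/z4.png

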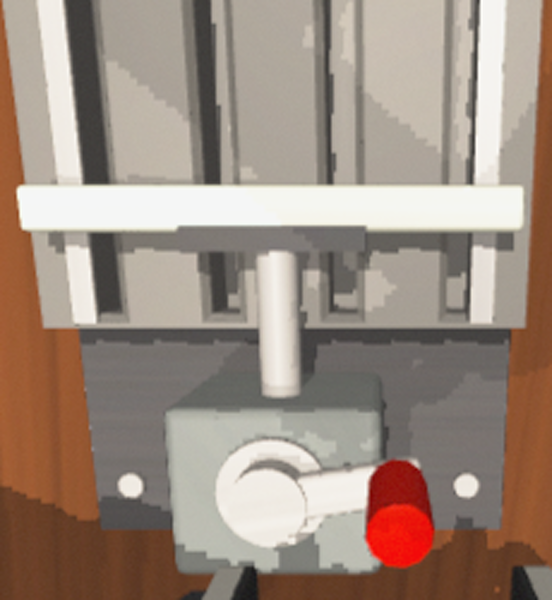

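```bash
python3 -m creep '60 0.1 0 2 0;60 0.2 0 4 0;60 0.2 0 5.5 0;60 0.2 0 6.6 0;60 0.2 0 6.9 0;60 0.2 0 6.9 0;10 0.2 0 6.9 0;10 0.2 0 6.9 0;10 0.2 0 6.9 0;10 0.2 0 6.9 0;10 0.2 0 6.9 0;10 0.2 0 6.9 0;10 0.2 0 6.9 0;10 0.2 0 6.9 0;10 0.2 0 6.9 0;10 0.2 0 6.9 0' 25
python3 - <<'E'
from h import *
save('wrist','w5');save('side','s5')
go((613,-272,271,5))
print(sense()['wrist_torque'])
v=V('w5');P=v.pts()
cv2.imwrite('pics/z5.png',cv2.resize(v.p[0:400,120:520],None,fx=1.5,fy=1.5,interpolation=cv2.INTER_CUBIC))
E
```

```text
clock: 10.85
eef_pos: [616.3, -271.1, 272.6]
tcp_rot: [3.139, -0.004, 0.089]
contact_force: [4.8, 0.1, 4.5]
opening: 0.204
clock 10.95 pos [ 616.3 -271.1  272.6] yaw 5.09 F [4.9 1.1 5.1] op 0.204 q [-0.42  0.56  1.62 -0.    0.95 -0.51]
(613, -272, 271, 5) -> [-0.33  0.06  0.16] roll 0.1
[ 0.18258964 -0.75759135 -0.02631478]
```

View pics/z5.png

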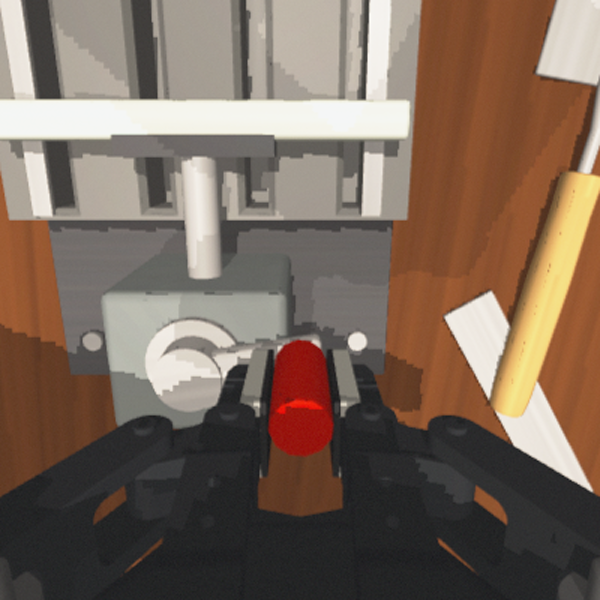

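View pics/s5.png

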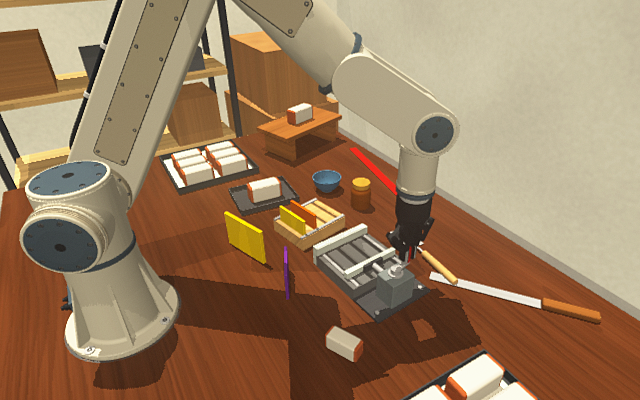

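```bash
python3 -m creep '10 -0.18 -0.67 0 0;10 -0.48 -1.31 0 0;10 -0.88 -1.88 0 0;10 -1.37 -2.37 0 0;10 -1.94 -2.77 0 0;10 -2.57 -3.06 0 0;10 -2.57 -3.06 0 0;10 -2.57 -3.06 0 0'
python3 - <<'E'
from h import *
go((613,-272,271,5))
save('wrist','w6');v=V('w6')
cv2.imwrite('pics/z6.png',cv2.resize(v.p[0:400,120:520],None,fx=1.5,fy=1.5,interpolation=cv2.INTER_CUBIC))
E
```

```text
clock: 11.75
eef_pos: [586.8, -242.2, 272.5]
tcp_rot: [3.141, -0.002, 0.089]
contact_force: [-1.2, 4.7, 7.9]
opening: 0.203
clock 11.75 pos [ 586.8 -242.2  272.5] yaw 5.08 F [-1.2  4.7  7.9] op 0.203 q [-0.39  0.51  1.71  0.    0.91 -0.48]
(613, -272, 271, 5) -> [2.35 3.2  0.16] roll 0.1
```

View pics/z6.png

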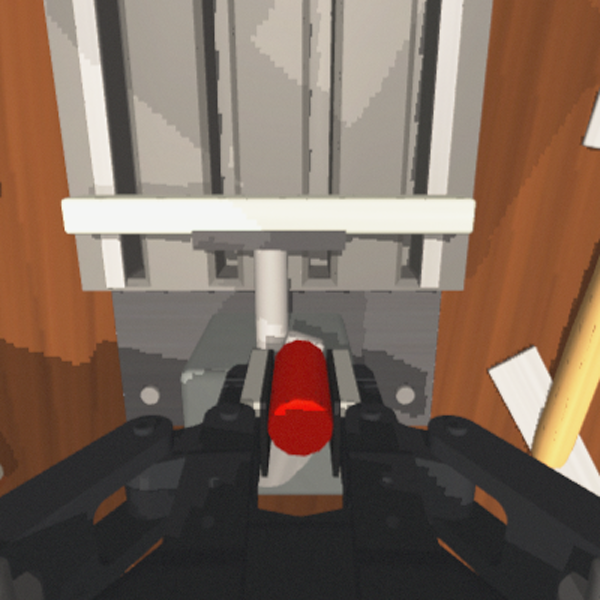

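```bash
python3 -m creep '10 -0.67 -0.18 0 0;10 -1.37 -0.24 0 0;10 -2.06 -0.18 0 0;10 -2.74 0 0 0;10 -3.37 0.3 0 0;10 -3.94 0.7 0 0;10 -4.43 1.19 0 0;10 -4.83 1.76 0 0;10 -5.13 2.39 0 0;10 -5.31 3.07 0 0;10 -5.37 3.76 0 0;10 -5.37 3.76 0 0;10 -5.37 3.76 0 0'
python3 - <<'E'
from h import *
go((613,-272,271,5))
E
```

```text
clock: 13.1
eef_pos: [537.3, -284.9, 272.6]
tcp_rot: [3.139, -0.005, 0.088]
contact_force: [9.8, -1.6, -2.1]
opening: 0.201
clock 13.1 pos [ 537.3 -284.9  272.6] yaw 5.03 F [ 9.8 -1.6 -2.1] op 0.201 q [-0.49  0.48  1.78  0.    0.88 -0.58]
(613, -272, 271, 5) -> [ 7.65 -0.62  0.2 ] roll 0.0
```

```bash
python3 -m creep '10 0.11 0.69 0 0;10 0.29 1.37 0 0;10 0.59 2 0 0;10 0.99 2.57 0 0;10 1.48 3.06 0 0;10 2.05 3.46 0 0;10 2.68 3.76 0 0;10 3.36 3.94 0 0;10 4.05 4 0 0;10 4.74 3.94 0 0;10 5.42 3.76 0 0;10 6.05 3.46 0 0;10 6.62 3.06 0 0;10 7.11 2.57 0 0;10 7.51 2 0 0;10 7.81 1.37 0 0;10 7.99 0.69 0 0;10 8.05 0 0 0;10 8.05 0 0 0'
python3 - <<'E'
from h import *
go((613,-272,271,5))
save('wrist','w7');save('side','s7')
E
```

```text
clock: 15.0
eef_pos: [617.3, -276.5, 272.7]
tcp_rot: [3.141, -0.005, 0.088]
contact_force: [-1.5, 1.2, -0.8]
opening: 0.204
clock 15.0 pos [ 617.3 -276.5  272.7] yaw 5.06 F [-1.5  1.2 -0.8] op 0.204 q [-0.42  0.57  1.62  0.    0.96 -0.51]
(613, -272, 271, 5) -> [-0.39 -0.48  0.17] roll 0.1
```

View pics/s7.png

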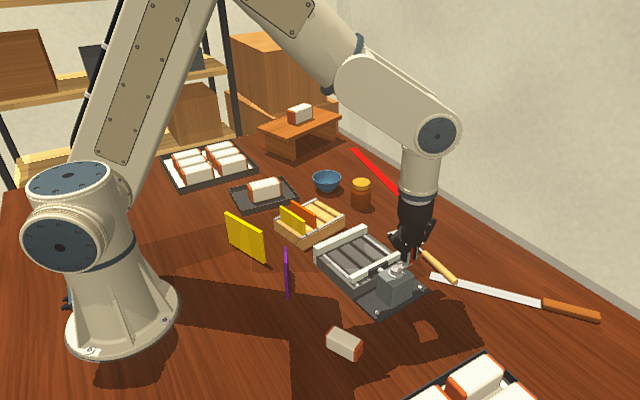

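View pics/w7.png

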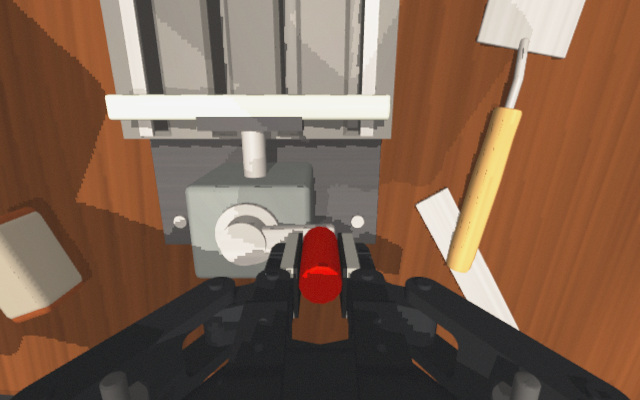

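```bash
python3 -m creep '10 -0.06 -0.69 0 0;10 -0.24 -1.37 0 0;10 -0.54 -2 0 0;10 -0.94 -2.57 0 0;10 -1.43 -3.06 0 0;10 -2 -3.46 0 0;10 -2.63 -3.76 0 0;10 -3.31 -3.94 0 0;10 -4 -4 0 0;10 -4.69 -3.94 0 0;10 -5.37 -3.76 0 0;10 -6 -3.46 0 0;10 -6.57 -3.06 0 0;10 -7.06 -2.57 0 0;10 -7.46 -2 0 0;10 -7.76 -1.37 0 0;10 -7.94 -0.69 0 0;10 -8 0 0 0;10 -8 0 0 0'
python3 - <<'E'
from h import *
go((613,-272,271,5))
E
python3 -m creep '30 0 0 0 0;40 0 0 0 0;60 0 0 0 0;60 0 0 -3 0;60 0 0 -6 0;60 0 0 -9 0;60 0 0 -9 0'
python3 - <<'E'
from h import *
go((515,70,330,11.8))
E
```

```text
clock: 17.0
eef_pos: [537.7, -285.1, 272.6]
tcp_rot: [3.14, -0.005, 0.087]
contact_force: [2.0, -1.5, 1.6]
opening: 0.201
clock 17.0 pos [ 537.7 -285.1  272.6] yaw 5.01 F [ 2.  -1.5  1.6] op 0.201 q [-0.49  0.48  1.78  0.    0.88 -0.58]
(613, -272, 271, 5) -> [ 7.61 -0.64  0.19] roll 0.0
clock: 17.7
eef_pos: [538.3, -285.4, 366.8]
tcp_rot: [3.137, -0.01, 0.088]
contact_force: [-0.1, 0.1, 0.1]
opening: 0.598
clock 17.7 pos [ 538.3 -285.4  366.8] yaw 5.03 F [-0.1  0.1  0.1] op 0.598 q [-0.49  0.36  1.71  0.    1.06 -0.58]
(515, 70, 330, 11.8) -> [  0.76 -35.63   3.51] roll -6.8
```

```bash
python3 -m creep '30 0 -4 1 0;30 0.2 -8 1 -1;30 0.2 -12 2 -2;30 0.3 -16 2 -3;30 0.4 -20 3 -4;30 0.5 -24 3 -5;30 0.6 -28 3.5 -6;30 0.7 -32 3.5 -6.8;30 0.8 -34.5 3.5 -6.8;30 0.8 -35.6 3.5 -6.8;30 0.8 -35.6 3.5 -6.8;30 0.8 -35.6 3.5 -6.8' 30
python3 - <<'E'
from h import *
save('wrist','w8');save('top','t8')
go((515,70,330,11.8))
E
```

```text
clock: 18.9
eef_pos: [515.3, 69.2, 329.8]
tcp_rot: [3.135, -0.009, 0.207]
contact_force: [-1.0, 0.2, 0.5]
opening: 0.303
clock 19.0 pos [515.5  68.7 329.9] yaw 11.77 F [ 0.2  0.1 -0.8] op 0.299 q [ 0.13  0.28  1.93 -0.01  0.92 -0.07]
(515, 70, 330, 11.8) -> [-0.02 -0.14 -0.01] roll -0.0
```

View pics/w8.png

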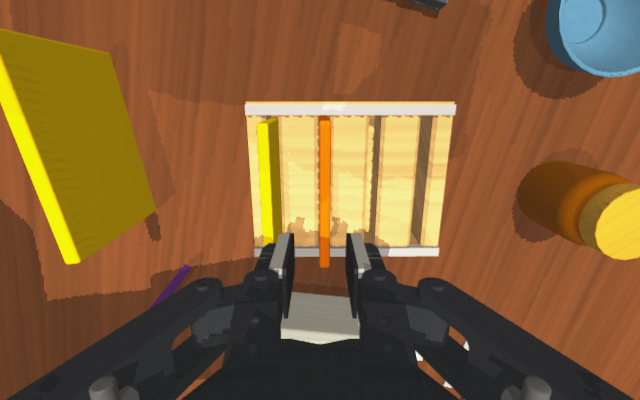

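View pics/t8.png

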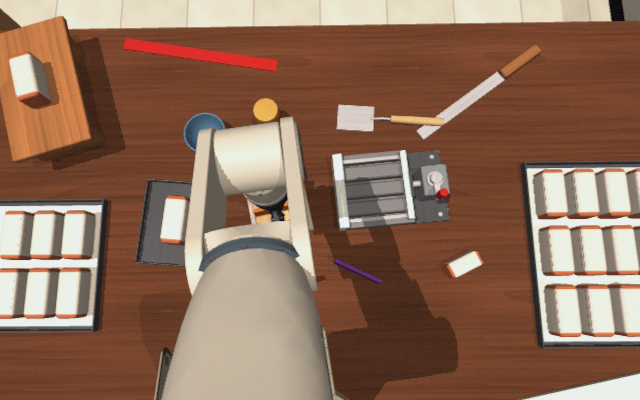

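```bash
cat > wm.py <<'E'
from h import *
from meas import rect
import sys
def plates(n,z0=86,near=None):
    v=V(n);P=v.pts();hsv=cv2.cvtColor(v.p,cv2.COLOR_BGR2HSV);H,S,Vv=[hsv[...,i].astype(int) for i in range(3)]
    b=(np.abs(P[...,2]-z0)<5)&(S>140)&(Vv>90)
    if near is not None: b&=np.hypot(P[...,0]-near[0],P[...,1]-near[1])<near[2]
    for nm,m in(('orange',b&(H>5)&(H<19)),('yellow',b&(H>24)&(H<36))):
        try: rect(P,m,z0,nm,v)
        except Exception as e: print(nm,'none')
if __name__=='__main__':
    plates(sys.argv[1],float(sys.argv[2]),eval(sys.argv[3]) if len(sys.argv)>3 else None)
E
python3 wm.py w8 86 '(500,65,90)'
python3 - <<'E'
from h import *
v=V('w8');print(v.plane(np.array([325.5,325.5,330,319]),np.array([117,267,200,200]),86)[:,:2].round(1))
hsv=cv2.cvtColor(v.p,cv2.COLOR_BGR2HSV);print(hsv[200,318:332].tolist(),hsv[200,258:276].tolist())
print(v.plane(np.array([246,455,254,438]),np.array([103,103,256,256]),44).round(1))
E
```

```text
orange 332 [521.   72.5] [  7.7 109.6] ang 11.9 zmed 86.0
yellow 256 [478.2  72.5] [ 8.  88.2] ang 12.0 zmed 86.0
[[509.  128.6]
 [532.5  19.8]
 [524.3  73. ]
 [516.6  71.4]]
[[16, 149, 215], [14, 220, 211], [14, 244, 236], [16, 245, 245], [16, 245, 245], [17, 245, 245], [17, 245, 246], [16, 245, 245], [17, 245, 246], [18, 245, 246], [18, 245, 246], [16, 245, 244], [15, 170, 222], [18, 139, 227]] [[26, 108, 246], [26, 108, 246], [25, 154, 241], [29, 245, 245], [30, 245, 246], [30, 245, 246], [30, 245, 246], [30, 245, 246], [30, 245, 246], [30, 245, 246], [30, 245, 246], [30, 245, 246], [29, 245, 246], [25, 243, 207], [24, 237, 143], [24, 236, 136], [24, 237, 138], [24, 237, 139]]
[[447.6 124.4  44. ]
 [607.7 158.   44. ]
 [473.2  -5.7  44. ]
 [636.2  27.8  44. ]]
```

```bash
python3 - <<'E'
from h import *
go((519.5,71.5,222,11.9))
E
```

```text
clock 19.0 pos [515.5  68.7 329.9] yaw 11.77 F [ 0.2  0.1 -0.8] op 0.299 q [ 0.13  0.28  1.93 -0.01  0.92 -0.07]
(519.5, 71.5, 222, 11.9) -> [ 0.35 -0.26 10.8 ] roll -0.1
```

```bash
python3 -m creep '30 0.35 -0.26 1 0;30 0.35 -0.26 3 0;30 0.35 -0.26 5 0;30 0.35 -0.26 7 0;30 0.35 -0.26 9 0;30 0.35 -0.26 10.2 0;30 0.35 -0.26 10.8 0;30 0.35 -0.26 10.8 0;30 0.35 -0.26 10.8 0;15 0.35 -0.26 10.8 0;0 0.35 -0.26 10.8 0;0 0.35 -0.26 10.8 0;0 0.35 -0.26 10.8 0;0 0.35 -0.26 10.8 0;0 0.35 -0.26 10.8 0;0 0.35 -0.26 10.8 0' 30
python3 - <<'E'
from h import *
save('wrist','w9')
go((519.5,71.5,222,11.9))
E
```

```text
clock: 20.6
eef_pos: [519.7, 71.5, 222.7]
tcp_rot: [3.135, -0.01, 0.206]
contact_force: [-1.2, -1.1, 6.3]
opening: 0.091
clock 20.65 pos [519.6  71.5 222.7] yaw 11.79 F [-1.7 -0.8  7. ] op 0.092 q [ 0.14  0.45  1.99 -0.01  0.7  -0.06]
(519.5, 71.5, 222, 11.9) -> [-0.01 -0.    0.07] roll -0.1
```

View pics/w9.png

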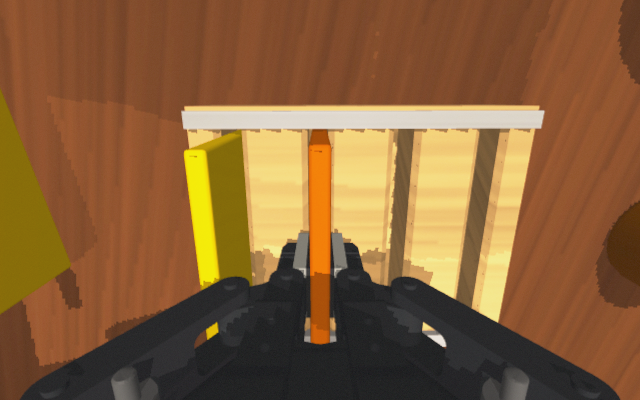

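```bash
python3 -m creep '0 0 0 -1 0;0 0 0 -2.5 0;0 0 0 -4.5 0;0 0 0 -6.5 0;0 0 0 -8.5 0;0 0 0 -10.5 0;0 0 0 -11 0;0 0 0 -11 0'
python3 - <<'E'
from h import *
go((586.4,-146.7,333,5))
E
```

```text
clock: 21.45
eef_pos: [518.6, 72.0, 333.8]
tcp_rot: [3.135, -0.012, 0.206]
contact_force: [0.1, 1.2, -0.6]
opening: 0.088
clock 21.45 pos [518.6  72.  333.8] yaw 11.79 F [ 0.1  1.2 -0.6] op 0.088 q [ 0.14  0.28  1.92 -0.01  0.93 -0.06]
(586.4, -146.7, 333, 5) -> [ 2.17 22.8   0.26] roll 6.8
```

```bash
python3 -m creep '0 0.2 2 0 0;0 0.5 5 0 1;0 0.8 8 0 2;0 1.1 11 0 3;0 1.4 14 0 4;0 1.7 17 0.1 5;0 2 20 0.2 6;0 2.1 22 0.2 6.8;0 2.17 22.8 0.2 6.8;0 2.17 22.8 0.2 6.8;0 2.17 22.8 0.2 6.8;0 2.17 22.8 0.2 6.8'
python3 - <<'E'
from h import *
save('wrist','w10');save('top','t10');save('side','s10')
go((586.4,-146.7,225,5))
E
```

```text
clock: 22.65
eef_pos: [586.1, -145.6, 333.5]
tcp_rot: [3.137, -0.013, 0.088]
contact_force: [-0.5, 0.2, -0.4]
opening: 0.089
clock 22.8 pos [ 586.3 -145.9  333.7] yaw 5.05 F [ 0.3  1.3 -0.1] op 0.089 q [-0.25  0.39  1.75 -0.    0.99 -0.33]
(586.4, -146.7, 225, 5) -> [-0.14  0.02 10.87] roll 0.0
```

View pics/w10.png

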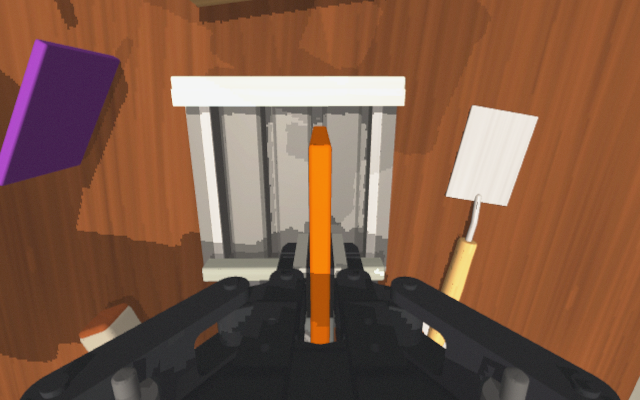

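```bash
python3 wm.py w10 197
python3 - <<'E'
from h import *
from meas import rect
for n in('w10','t10'):
    v=V(n);P=v.pts();hsv=cv2.cvtColor(v.p,cv2.COLOR_BGR2HSV)
    m=(np.abs(P[...,2]-60)<5)&(P[...,1]>-110)&(P[...,1]<-40)&(P[...,0]>440)&(P[...,0]<680)&(hsv[...,1]<70)
    try: print(n);rect(P,m,60,'stop',v)
    except Exception as e: print(e)
    m=(np.abs(P[...,2]-60)<5)&(P[...,1]>-260)&(P[...,1]<-190)&(P[...,0]>440)&(P[...,0]<680)&(hsv[...,1]<70)
    try: rect(P,m,60,'jaw',v)
    except Exception as e: print(e)
v=V('w10')
g=cv2.cvtColor(v.p,cv2.COLOR_BGR2GRAY); 
for r in(112,140,180,220):print(r,g[r,195:400:1].tolist() if r==140 else '')
cv2.imwrite('pics/z10.png',cv2.resize(v.p[60:300,160:420],None,fx=3,fy=2.5,interpolation=cv2.INTER_CUBIC))
E
```

```text
orange 438 [ 587.  -129.9] [ 7.9 81.8] ang 5.2 zmed 196.8
yellow none
w10
stop 523 [560.5 -71.1] [172.1  20.3] ang 5.1 zmed 60.1
jaw 171 [ 527.3 -227. ] [64.6 17.8] ang 4.7 zmed 60.1
t10
stop 135 [569.1 -71.7] [145.1  21.2] ang 4.9 zmed 60.1
max() iterable argument is empty
112 
140 [179, 179, 178, 179, 180, 178, 180, 212, 236, 238, 238, 239, 239, 239, 237, 238, 240, 168, 85, 65, 63, 64, 64, 64, 62, 64, 81, 93, 108, 130, 121, 166, 179, 183, 183, 182, 183, 182, 184, 184, 183, 182, 183, 185, 186, 187, 185, 186, 187, 185, 186, 187, 185, 185, 186, 186, 186, 187, 186, 187, 188, 187, 160, 131, 128, 129, 107, 72, 64, 63, 63, 78, 92, 147, 159, 160, 180, 186, 168, 143, 137, 158, 183, 189, 190, 190, 188, 188, 189, 190, 190, 188, 171, 164, 164, 164, 163, 165, 163, 163, 164, 165, 163, 164, 165, 164, 164, 165, 165, 162, 164, 164, 148, 125, 116, 105, 95, 97, 98, 99, 100, 100, 99, 99, 100, 98, 99, 99, 101, 101, 97, 100, 97, 94, 114, 155, 165, 164, 164, 164, 162, 162, 162, 161, 161, 162, 162, 161, 161, 162, 162, 162, 162, 162, 162, 162, 161, 161, 160, 161, 160, 160, 151, 128, 120, 126, 151, 158, 158, 157, 158, 114, 80, 68, 63, 74, 192, 221, 223, 223, 222, 223, 221, 220, 221, 216, 173, 158, 157, 156, 157, 156, 156, 156, 157, 156, 156, 156, 159, 129, 98, 92, 92, 94, 95]
180 
220
```

View pics/z10.png

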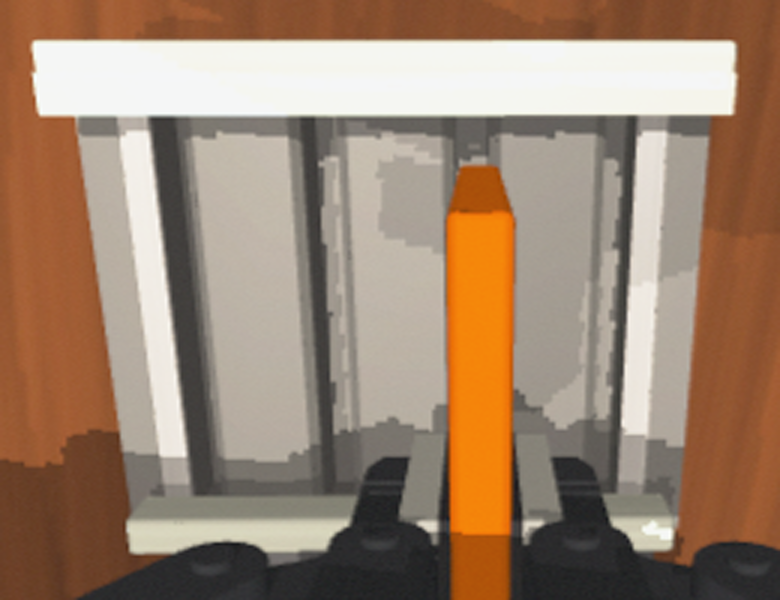

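View pics/t10.png

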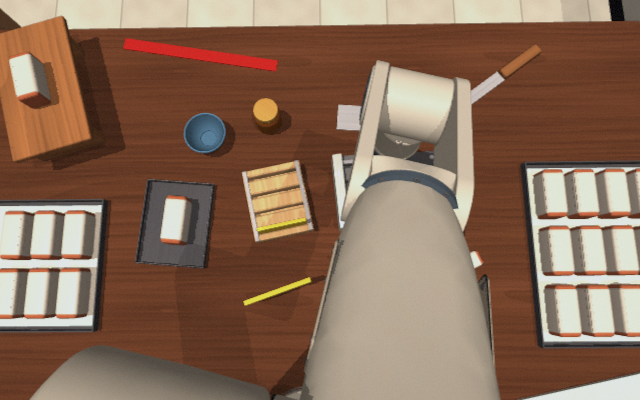

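```bash
python3 - <<'E'
from h import *
v=V('w10')
g=cv2.cvtColor(v.p,cv2.COLOR_BGR2GRAY)
for r in(116,118,121):print(r,g[r,300:336].tolist())
c,s=np.cos(np.radians(5.05)),np.sin(np.radians(5.05))
for fx in(-63-8,-63,-63+8,-29,-21,-13,13,21,29,55,63,71): 
    print(fx,[v.proj([566+c*fx-s*fy,-136.4+s*fx+c*fy,38])[0].round(1).tolist() for fy in(40,10)])
E
```

```text
116 [166, 166, 167, 167, 167, 167, 166, 141, 123, 119, 117, 92, 94, 98, 97, 97, 97, 98, 97, 97, 96, 98, 85, 114, 123, 105, 126, 160, 166, 167, 167, 166, 167, 167, 166, 165]
118 [166, 169, 166, 166, 166, 166, 167, 139, 122, 119, 120, 90, 93, 97, 96, 96, 118, 121, 123, 121, 103, 97, 87, 114, 122, 123, 131, 160, 167, 166, 166, 166, 165, 166, 165, 165]
121 [192, 191, 193, 173, 167, 167, 166, 148, 124, 120, 120, 90, 93, 99, 98, 98, 98, 97, 97, 97, 97, 98, 85, 115, 123, 124, 130, 159, 164, 164, 166, 164, 166, 165, 164, 165]
-71 [[205.6, 124.9], [209.2, 160.8]]
-63 [[215.3, 124.9], [218.7, 160.8]]
-55 [[225.1, 124.9], [228.1, 160.8]]
-29 [[256.7, 124.9], [258.7, 160.8]]
-21 [[266.4, 124.8], [268.1, 160.7]]
-13 [[276.1, 124.8], [277.5, 160.7]]
13 [[307.6, 124.8], [307.9, 160.7]]
21 [[317.2, 124.8], [317.3, 160.6]]
29 [[326.9, 124.8], [326.7, 160.6]]
55 [[358.3, 124.8], [357.0, 160.6]]
63 [[367.9, 124.8], [366.4, 160.6]]
71 [[377.5, 124.8], [375.7, 160.5]]
```

```bash
python3 -m creep '0 -0.18 0 1.5 0;0 -0.2 0 3 0;0 -0.22 0 4.5 0;0 -0.24 0 6 0;0 -0.26 0 7 0;0 -0.26 0 7.4 0;0 -0.26 0 7.4 0;0 -0.26 0 7.4 0'
python3 - <<'E'
from h import *
save('wrist','w11')
go((586.4,-146.7,225,5))
v=V('w11');cv2.imwrite('pics/z11.png',cv2.resize(v.p[60:300,160:460],None,fx=2.6,fy=2.5,interpolation=cv2.INTER_CUBIC))
E
```

```text
clock: 23.6
eef_pos: [585.0, -146.5, 260.0]
tcp_rot: [3.136, -0.014, 0.088]
contact_force: [-0.2, -0.7, -0.1]
opening: 0.09
clock 23.65 pos [ 585.1 -146.5  260.2] yaw 5.04 F [ 0.4  0.3 -0.4] op 0.09 q [-0.25  0.48  1.8  -0.    0.84 -0.34]
(586.4, -146.7, 225, 5) -> [0.08 0.01 3.52] roll 0.0
```

View pics/z11.png

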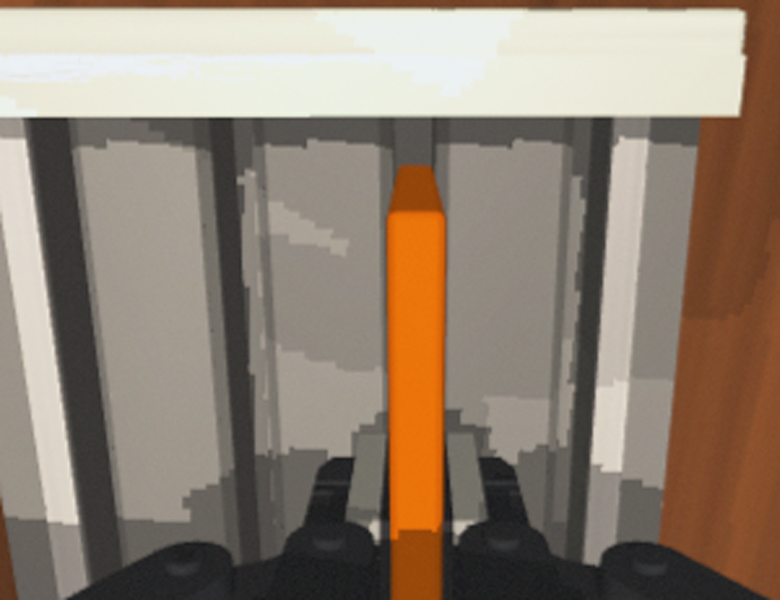

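```bash
python3 -m creep '0 -0.01 0 0.7 0;0 -0.02 0 1.4 0;0 -0.03 0 2.1 0;0 -0.04 0 2.8 0;0 -0.05 0 3.3 0;0 -0.05 0 3.4 0;0 -0.05 0 3.4 0'
python3 - <<'E'
from h import *
save('wrist','w12')
go((586.4,-146.7,225,5))
v=V('w12');cv2.imwrite('pics/z12.png',cv2.resize(v.p[60:300,160:460],None,fx=2.6,fy=2.5,interpolation=cv2.INTER_CUBIC))
E
```

```text
clock: 24.35
eef_pos: [585.0, -146.7, 225.8]
tcp_rot: [3.136, -0.013, 0.088]
contact_force: [-0.3, 0.3, -1.0]
opening: 0.089
clock 24.4 pos [ 585.1 -146.7  226.1] yaw 5.05 F [-0.9 -0.  -1. ] op 0.087 q [-0.25  0.53  1.81 -0.    0.78 -0.34]
(586.4, -146.7, 225, 5) -> [0.12 0.01 0.11] roll 0.0
```

View pics/z12.png

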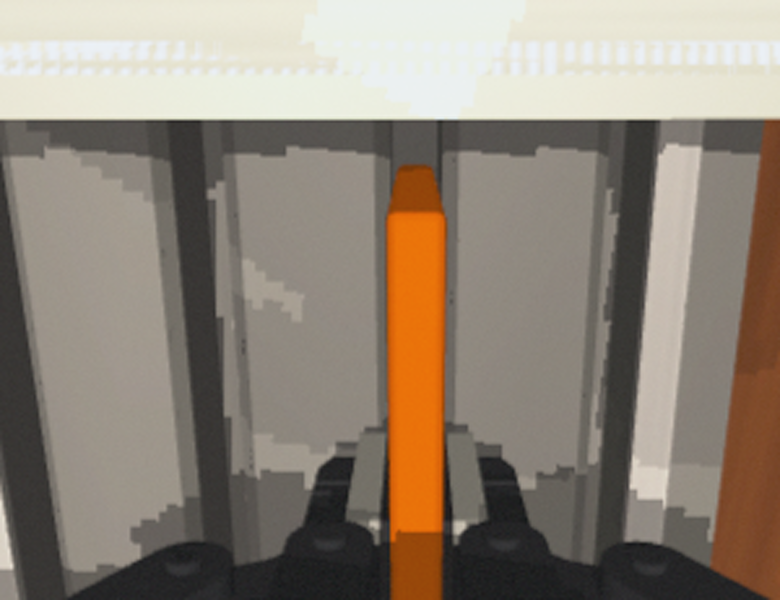

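Plate is in its slot with no contact force, a millimetre or so from the floor. Lower slightly, then release and lift.

```bash
python3 -m creep '0 0 0 0.1 0;0 0 0 0.1 0;15 0 0 0.1 0;30 0 0 0.1 0;30 0 0 0.1 0;30 0 0 0.1 0;30 -0.02 0 -1 0;30 -0.04 0 -3 0;30 -0.07 0 -6 0;30 -0.1 0 -9 0;30 -0.14 0 -11 0;30 -0.14 0 -11 0'
python3 - <<'E'
from h import *
save('wrist','w13')
go((478.5,66,330,11.9))
E
python3 wm.py w13 88 '(588,-146,80)'
```

```text
clock: 25.6
eef_pos: [583.1, -146.7, 340.1]
tcp_rot: [3.134, -0.02, 0.088]
contact_force: [-0.2, 0.1, 0.7]
opening: 0.301
clock 25.65 pos [ 582.6 -146.5  338.2] yaw 5.04 F [ 0.1 -0.3 -0.7] op 0.297 q [-0.25  0.38  1.75 -0.    0.99 -0.34]
(478.5, 66, 330, 11.9) -> [ -8.51 -22.09   0.53] roll -6.9
orange 303 [ 589.2 -145.1] [  7.8 108.9] ang 5.0 zmed 88.1
yellow none
```

View pics/w13.png

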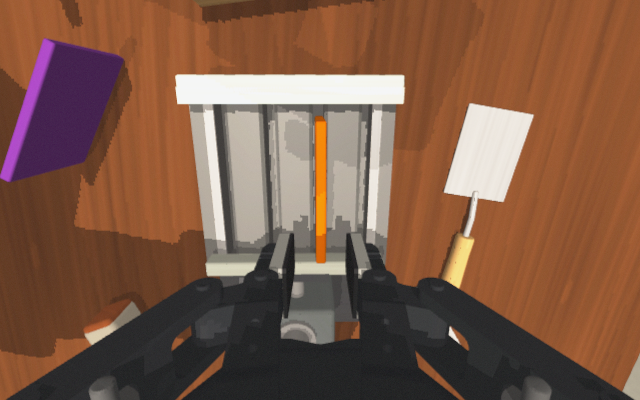

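```bash
python3 -m creep '30 -0.4 -2 0 0;30 -1.5 -5 0 -1;30 -2.7 -8 0.1 -2;30 -4 -11 0.2 -3;30 -5.2 -14 0.3 -4;30 -6.5 -17 0.4 -5;30 -7.7 -20 0.5 -6;30 -8.4 -21.7 0.5 -6.9;30 -8.6 -21.9 0.5 -6.9;30 -8.6 -21.9 0.5 -6.9;30 -8.6 -21.9 0.5 -6.9;30 -8.6 -21.9 0.5 -6.9'
python3 - <<'E'
from h import *
save('wrist','w14')
go((477.5,63.8,223,11.9))
print(sense()['tcp_rot'])
E
python3 wm.py w14 86 '(480,65,80)'
```

```text
clock: 26.85
eef_pos: [478.2, 63.4, 330.1]
tcp_rot: [3.133, -0.016, 0.207]
contact_force: [-1.1, -0.3, 0.1]
opening: 0.301
clock 26.9 pos [478.1  63.4 330.2] yaw 11.88 F [ 1.  -0.7 -0.5] op 0.301 q [ 0.13  0.22  2.01 -0.01  0.9  -0.07]
(477.5, 63.8, 223, 11.9) -> [-0.23 -0.15 10.71] roll -0.0
[ 3.13284249 -0.0162922   0.20731387]
orange none
yellow 307 [479.9  62.6] [  6.9 108.3] ang 12.0 zmed 86.1
```

View pics/w14.png

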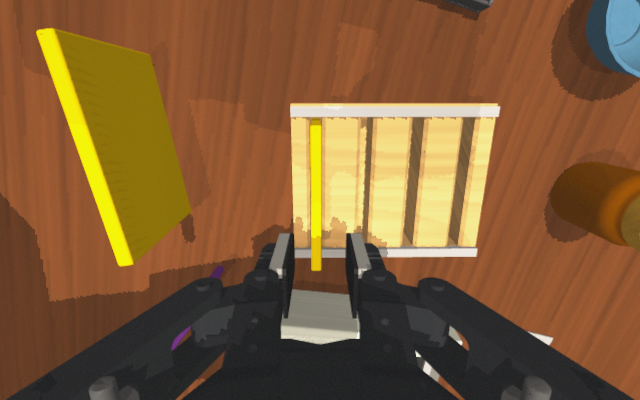

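```bash
python3 -m creep '30 -0.1 -0.1 1 0;30 -0.12 -0.1 3 0;30 -0.15 -0.1 5 0;30 -0.18 -0.1 7 0;30 -0.21 -0.1 9 0;30 -0.24 -0.1 10.2 0;30 -0.24 -0.1 10.7 0;30 -0.24 -0.1 10.7 0;30 -0.24 -0.1 10.7 0;15 -0.24 -0.1 10.7 0;0 -0.24 -0.1 10.7 0;0 -0.24 -0.1 10.7 0;0 -0.24 -0.1 10.7 0;0 -0.24 -0.1 10.7 0;0 -0.24 -0.1 10.7 0;0 -0.24 -0.1 10.7 0' 30
python3 - <<'E'
from h import *
go((477.5,63.8,333,11.9))
E
python3 -m creep '0 -0.02 0 -1 0;0 0.04 0 -2.5 0;0 0.07 0 -4.5 0;0 0.1 0 -6.5 0;0 0.13 0 -8.5 0;0 0.16 0 -10.5 0;0 0.16 0 -11 0;0 0.16 0 -11 0'
python3 - <<'E'
from h import *
# slot -21, y -12 ; TCP offset for tilt
c,s=np.cos(np.radians(5.05)),np.sin(np.radians(5.05))
fx,fy=-21,-12
X=566+c*fx-s*fy;Y=-136.4+s*fx+c*fy;print(X,Y,sense()['tcp_rot'])
go((X-3,Y,334,5))
E
```

```text
clock: 28.5
eef_pos: [477.3, 63.3, 223.9]
tcp_rot: [3.133, -0.016, 0.207]
contact_force: [-1.9, -0.0, 5.4]
opening: 0.089
clock 28.5 pos [477.3  63.3 223.9] yaw 11.88 F [-1.9 -0.   5.4] op 0.089 q [ 0.13  0.4   2.08 -0.01  0.65 -0.07]
(477.5, 63.8, 333, 11.9) -> [  0.21   0.05 -10.91] roll -0.0
clock: 29.3
eef_pos: [477.1, 64.2, 335.0]
tcp_rot: [3.133, -0.019, 0.207]
contact_force: [-1.1, -0.7, -0.3]
opening: 0.093
546.13781715795 -150.201945252354 [ 3.13259554 -0.01889484  0.20737307]
clock 29.3 pos [477.1  64.2 335. ] yaw 11.88 F [-1.1 -0.7 -0.3] op 0.093 q [ 0.13  0.21  2.01 -0.01  0.9  -0.07]
(np.float64(543.13781715795), np.float64(-150.201945252354), 334, 5) -> [ 2.05 22.34  0.34] roll 6.9
```

```bash
python3 -m creep '0 0.2 2 0 0;0 0.5 5 0 1;0 0.8 8 0 2;0 1.1 11 0 3;0 1.4 14 0 4;0 1.7 17 0.1 5;0 1.9 20 0.2 6;0 2 21.5 0.2 6.9;0 2.05 22.3 0.2 6.9;0 2.05 22.3 0.2 6.9;0 2.05 22.3 0.2 6.9;0 2.05 22.3 0.2 6.9'
python3 - <<'E'
from h import *
save('wrist','w15')
c,s=np.cos(np.radians(5.05)),np.sin(np.radians(5.05))
v=V('w15')
go((543.1,-150.2,226,5.05)); print(sense()['tcp_rot'])
for fx in(-29,-21,-13): 
    print(fx,[v.proj([566+c*fx-s*fy,-136.4+s*fx+c*fy,38])[0].round(1).tolist() for fy in(50,40,10)])
g=cv2.cvtColor(v.p,cv2.COLOR_BGR2GRAY);print(g[120,295:345].tolist())
cv2.imwrite('pics/z15.png',cv2.resize(v.p[60:300,160:460],None,fx=2.6,fy=2.5,interpolation=cv2.INTER_CUBIC))
E
python3 wm.py w15 196
```

```text
clock: 30.5
eef_pos: [542.8, -148.8, 335.3]
tcp_rot: [3.135, -0.019, 0.088]
contact_force: [0.4, 0.2, -1.1]
opening: 0.091
clock 30.55 pos [ 542.8 -148.9  335.4] yaw 5.05 F [-0.  -0.1 -1.3] op 0.09 q [-0.27  0.33  1.84  0.    0.95 -0.36]
(543.1, -150.2, 226, 5.05) -> [-0.2   0.07 10.94] roll -0.0
[ 3.13516767 -0.01958903  0.08808995]
-29 [[306.8, 112.5], [306.9, 124.9], [307.3, 160.5]]
-21 [[316.5, 112.5], [316.5, 124.9], [316.6, 160.5]]
-13 [[326.2, 112.5], [326.1, 124.9], [325.9, 160.5]]
[186, 185, 185, 187, 187, 187, 187, 187, 167, 162, 163, 154, 124, 118, 116, 101, 95, 96, 95, 96, 95, 95, 95, 105, 111, 97, 83, 101, 117, 119, 120, 152, 161, 161, 162, 161, 162, 160, 160, 162, 161, 161, 161, 160, 162, 161, 160, 159, 159, 160]
orange none
yellow 279 [ 543.5 -119.2] [ 7.6 48.3] ang 5.2 zmed 197.5
```

View pics/z15.png

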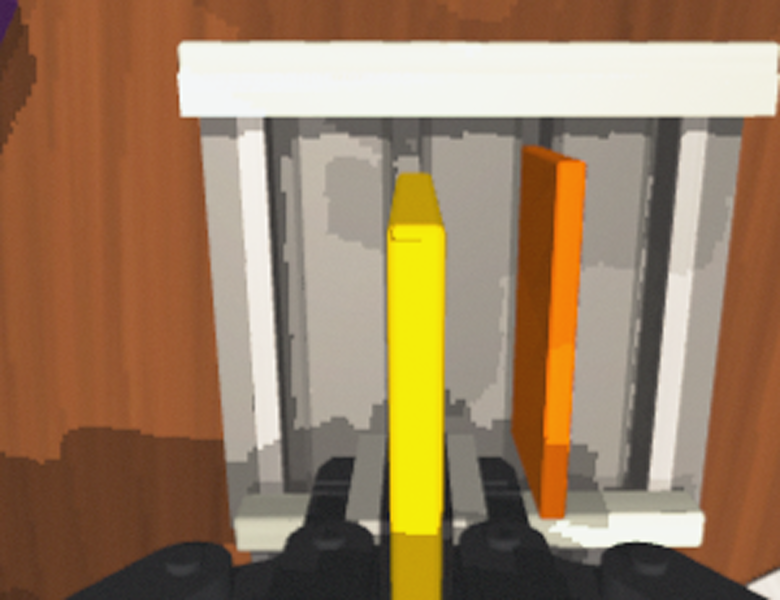

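```bash
python3 -m creep '0 -0.2 0 1.5 0;0 -0.24 0 3 0;0 -0.27 0 4.5 0;0 -0.3 0 6 0;0 -0.32 0 7 0;0 -0.33 0 7.4 0;0 -0.33 0 7.4 0;0 -0.33 0 7.4 0'
python3 - <<'E'
from h import *
save('wrist','w16')
go((586.4,-146.7,225,5))
v=V('w16');cv2.imwrite('pics/z16.png',cv2.resize(v.p[60:300,160:460],None,fx=2.6,fy=2.5,interpolation=cv2.INTER_CUBIC))
E
```

```text
clock: 31.35
eef_pos: [541.4, -149.5, 261.9]
tcp_rot: [3.135, -0.02, 0.088]
contact_force: [-0.8, -0.6, 0.1]
opening: 0.093
clock 31.4 pos [ 541.4 -149.5  262. ] yaw 5.06 F [-0.3 -0.3 -0.4] op 0.09 q [-0.27  0.43  1.89  0.    0.8  -0.36]
(586.4, -146.7, 225, 5) -> [4.43 0.09 3.79] roll 0.1
```

View pics/z16.png

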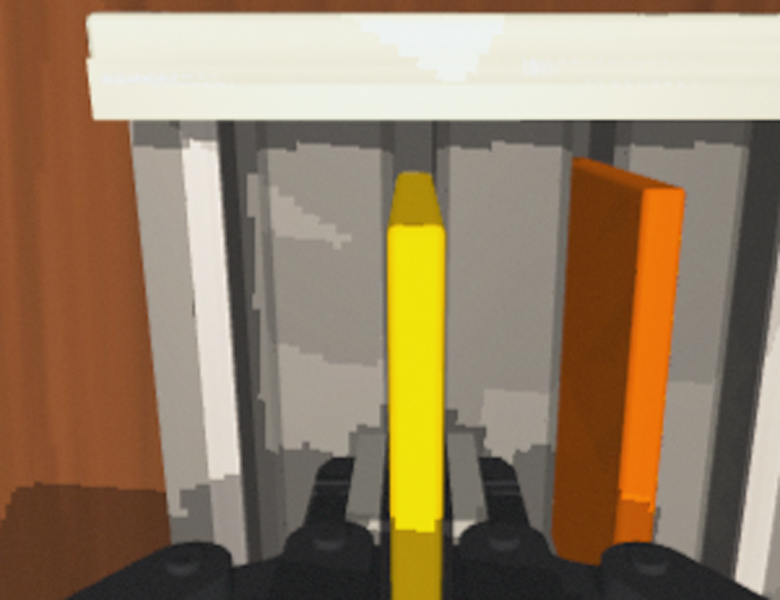

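Yellow plate's lower end (x ≈ 396–434 in the zoom) sits centrally over the slot (382–450). I'll insert it.

```bash
python3 -m creep '0 -0.02 0 0.7 0;0 -0.03 0 1.4 0;0 -0.05 0 2.1 0;0 -0.06 0 2.8 0;0 -0.07 0 3.3 0;0 -0.07 0 3.5 0;0 -0.07 0 3.55 0;0 -0.07 0 3.55 0'
python3 - <<'E'
from h import *
go((541,-149.5,226,5))
E
```

```text
clock: 32.2
eef_pos: [541.5, -149.7, 226.5]
tcp_rot: [3.135, -0.021, 0.088]
contact_force: [0.5, 0.9, -0.7]
opening: 0.09
clock 32.2 pos [ 541.5 -149.7  226.5] yaw 5.06 F [ 0.5  0.9 -0.7] op 0.09 q [-0.27  0.48  1.91  0.    0.73 -0.36]
(541, -149.5, 226, 5) -> [-0.05 -0.03  0.05] roll 0.1
```

```bash
python3 -m creep '0 0 0 0.05 0;15 0 0 0.05 0;30 0 0 0.05 0;30 0 0 0.05 0;30 0 0 0.05 0;30 0.02 0 -1 0;30 0.06 0 -3 0;30 0.1 0 -6 0;30 0.15 0 -9 0;30 0.2 0 -11 0;30 0.2 0 -11 0'
python3 - <<'E'
from h import *
save('wrist','w17');save('side','s17')
go((537,-285,350,5))
E
python3 wm.py w17 88 '(566,-146,80)'
```

```text
clock: 33.3
eef_pos: [542.1, -149.3, 340.3]
tcp_rot: [3.133, -0.026, 0.088]
contact_force: [-0.0, 0.3, -0.2]
opening: 0.298
clock 33.4 pos [ 541.1 -149.   337.1] yaw 5.06 F [-0.8 -0.2  0.8] op 0.3 q [-0.27  0.32  1.84  0.    0.95 -0.36]
(537, -285, 350, 5) -> [-1.58 13.52 -1.23] roll 0.1
orange 267 [ 587.8 -137.9] [ 8.6 94. ] ang 5.1 zmed 88.0
yellow 299 [ 547.2 -150.2] [  7.  108.8] ang 5.2 zmed 88.1
```

View pics/w17.png

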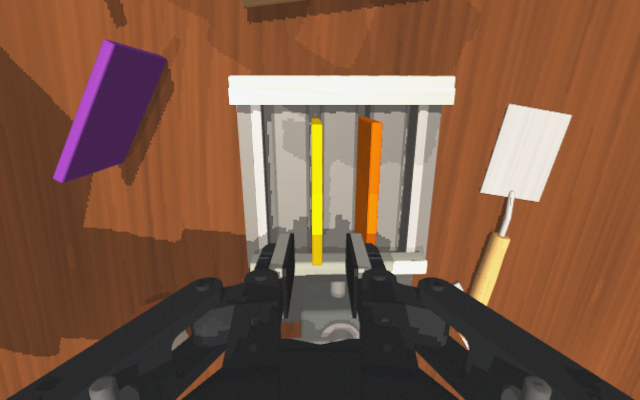

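View pics/s17.png

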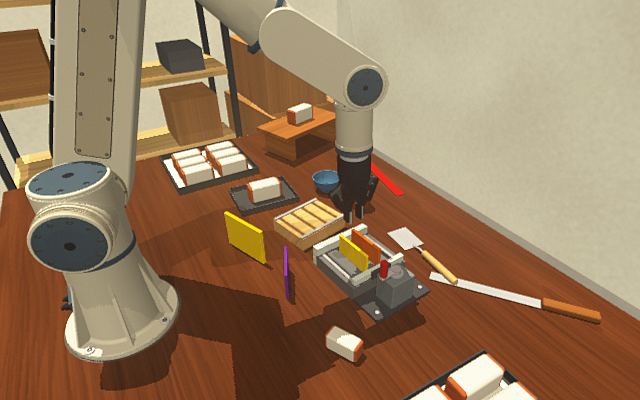

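```bash
python3 -m creep '50 -0.2 2 0 0;50 -0.5 5 0 0;50 -0.9 8 -0.4 0;50 -1.3 11 -0.4 0;50 -1.7 13 -0.4 0;50 -1.9 13.4 -0.4 0;50 -1.9 13.4 -0.4 0;50 -1.9 13.4 -0.4 0;50 -1.9 13.4 -0.4 0' 25
python3 - <<'E'
from h import *
from meas import rect
save('wrist','w18')
print(sense()['tcp_rot'])
v=V('w18');P=v.pts();hsv=cv2.cvtColor(v.p,cv2.COLOR_BGR2HSV);x,y,z=[P[...,i] for i in range(3)]
m=(hsv[...,1]>190)&((hsv[...,0]<5)|(hsv[...,0]>174))&(z>128)&(y<-200)
r=rect(P,m,134,'knobtop',v)
m=(z>53)&(z<66)&(y<-190)&(y>-235)&(hsv[...,1]<60)
rect(P,m,60,'jaw',v)
go((534.5,-284,272,5))
E
```

```text
clock: 34.3
eef_pos: [533.9, -283.1, 341.3]
tcp_rot: [3.135, -0.021, 0.089]
contact_force: [-0.1, -0.8, -0.8]
opening: 0.5
[ 3.1347705  -0.02135642  0.08924974]
knobtop 80 [ 539.  -283.5] [16.4 18.8] ang 4.7 zmed 133.9
jaw 444 [ 574.  -226.2] [158.8  19.2] ang 5.1 zmed 60.0
clock 34.35 pos [ 533.9 -283.2  341.5] yaw 5.11 F [-0.5 -0.1 -0.6] op 0.501 q [-0.49  0.38  1.74  0.01  0.99 -0.58]
(534.5, -284, 272, 5) -> [-0.1   0.04  6.95] roll 0.1
```

View pics/w18.png

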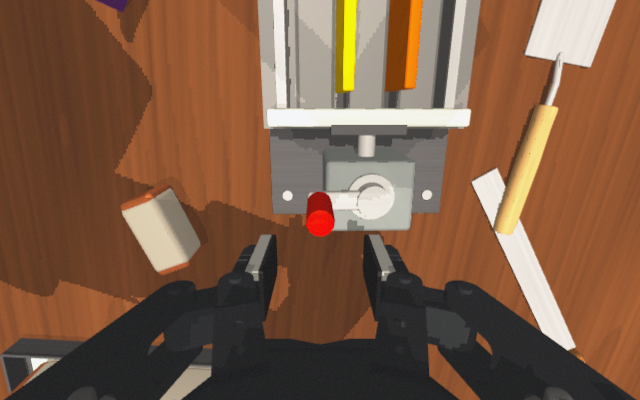

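```bash
python3 -m creep '50 0.15 0 2 0;50 0.1 0 4 0;50 0.07 -0.05 5.5 0;50 0.04 -0.1 6.6 0;50 0.04 -0.1 6.9 0;50 0.04 -0.1 6.9 0;10 0.04 -0.1 6.9 0;10 0.04 -0.1 6.9 0;10 0.04 -0.1 6.9 0;10 0.04 -0.1 6.9 0;10 0.04 -0.1 6.9 0;10 0.04 -0.1 6.9 0;10 0.04 -0.1 6.9 0;10 0.04 -0.1 6.9 0;10 0.04 -0.1 6.9 0' 25
python3 - <<'E'
from h import *
go((534.5,-284,272,5))
print(sense()['tcp_rot'])
E
```

```text
clock: 35.85
eef_pos: [535.2, -282.7, 273.3]
tcp_rot: [3.135, -0.02, 0.089]
contact_force: [-5.6, -0.4, 5.2]
opening: 0.2
clock 35.85 pos [ 535.2 -282.7  273.3] yaw 5.12 F [-5.6 -0.4  5.2] op 0.2 q [-0.49  0.47  1.79  0.01  0.86 -0.58]
(534.5, -284, 272, 5) -> [-0.08  0.12  0.13] roll 0.1
[ 3.13452854 -0.02024533  0.08940771]
```

```bash
python3 -m creep '10 0.06 -0.69 0 0;10 0.24 -1.37 0 0;10 0.54 -2 0 0;10 0.94 -2.57 0 0;10 1.43 -3.06 0 0;10 2 -3.46 0 0;10 2.63 -3.76 0 0;10 3.31 -3.94 0 0;10 4 -4 0 0;10 4.69 -3.94 0 0;10 5.37 -3.76 0.05 0;10 6 -3.46 0.05 0;10 6.57 -3.06 0.1 0;10 7.06 -2.57 0.1 0;10 7.46 -2 0.1 0;10 7.76 -1.37 0.1 0;10 7.94 -0.69 0.1 0;10 8 0 0.1 0;10 8 0 0.1 0'
python3 - <<'E'
from h import *
go((534.5,-284,272,5))
print(sense()['tcp_rot'])
E
```

```text
clock: 37.75
eef_pos: [614.9, -276.7, 273.7]
tcp_rot: [3.134, -0.02, 0.089]
contact_force: [-1.9, -1.6, -3.7]
opening: 0.201
clock 37.75 pos [ 614.9 -276.7  273.7] yaw 5.09 F [-1.9 -1.6 -3.7] op 0.201 q [-0.43  0.56  1.63  0.    0.93 -0.52]
(534.5, -284, 272, 5) -> [-8.07  0.01  0.01] roll 0.1
[ 3.1338996  -0.02035774  0.08882791]
```

```bash
python3 -m creep '10 -0.06 0.69 0 0;10 -0.24 1.37 0 0;10 -0.54 2 0 0;10 -0.94 2.57 0 0;10 -1.43 3.06 0 0;10 -2 3.46 0 0;10 -2.63 3.76 0 0;10 -3.31 3.94 0 0;10 -4 4 0 0;10 -4.69 3.94 0 0;10 -5.37 3.76 -0.05 0;10 -6 3.46 -0.05 0;10 -6.57 3.06 -0.1 0;10 -7.06 2.57 -0.1 0;10 -7.46 2 -0.1 0;10 -7.76 1.37 -0.1 0;10 -7.94 0.69 -0.1 0;10 -8 0 -0.1 0;10 -8 0 -0.1 0'
python3 - <<'E'
from h import *
go((534.5,-284,272,5))
save('wrist','w19')
E
```

```text
clock: 39.65
eef_pos: [535.1, -283.1, 273.4]
tcp_rot: [3.134, -0.02, 0.089]
contact_force: [1.0, 2.1, -1.4]
opening: 0.203
clock 39.65 pos [ 535.1 -283.1  273.4] yaw 5.11 F [ 1.   2.1 -1.4] op 0.203 q [-0.49  0.47  1.79  0.01  0.86 -0.58]
(534.5, -284, 272, 5) -> [-0.07  0.08  0.14] roll 0.1
```

View pics/w19.png

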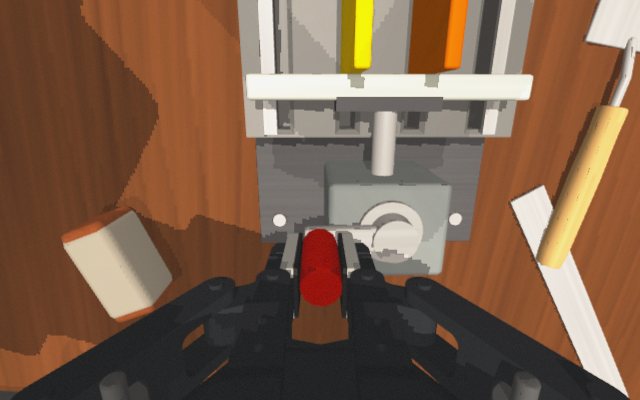

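```bash
python3 -m creep '10 0.06 -0.69 0 0;10 0.24 -1.37 0 0;10 0.54 -2 0 0;10 0.94 -2.57 0 0;10 1.43 -3.06 0 0;10 2 -3.46 0 0;10 2.3 -3.62 0 0;10 2.3 -3.62 0 0;10 2.3 -3.62 0 0'
python3 - <<'E'
from h import *
go((534.5,-284,272,5))
E
```

```text
clock: 40.6
eef_pos: [555.1, -244.5, 273.5]
tcp_rot: [3.136, -0.021, 0.089]
contact_force: [-1.1, 5.1, 0.2]
opening: 0.198
clock 40.6 pos [ 555.1 -244.5  273.5] yaw 5.09 F [-1.1  5.1  0.2] op 0.198 q [-0.42  0.47  1.79  0.01  0.87 -0.51]
(534.5, -284, 272, 5) -> [-2.4   3.75  0.12] roll 0.1
```

```bash
python3 -m creep '10 0.3 -0.14 0 0;10 0.65 -0.24 0 0;10 1 -0.32 0 0;10 1.34 -0.36 0 0;10 1.34 -0.36 0 0'
python3 - <<'E'
from h import *
go((534.5,-284,272,5))
E
python3 -m creep '10 0.18 -0.01 0 0;10 0.35 -0.02 0 0;10 0.35 -0.02 0 0'
```

```text
clock: 41.1
eef_pos: [568.7, -239.6, 273.6]
tcp_rot: [3.136, -0.021, 0.089]
contact_force: [0.0, 1.7, -3.4]
opening: 0.203
clock 41.1 pos [ 568.7 -239.6  273.6] yaw 5.1 F [ 0.   1.7 -3.4] op 0.203 q [-0.4   0.48  1.76  0.01  0.88 -0.5 ]
(534.5, -284, 272, 5) -> [-3.8   4.12  0.11] roll 0.1
clock: 41.4
eef_pos: [572.3, -239.1, 273.6]
tcp_rot: [3.136, -0.021, 0.089]
contact_force: [-1.5, 0.9, -2.1]
opening: 0.203
```

```bash
python3 -m creep '10 0.18 0.01 0 0;10 0.35 0.02 0 0;10 0.35 0.02 0 0'
python3 -m creep '10 0.18 0.03 0 0;10 0.35 0.05 0 0;10 0.35 0.05 0 0'
python3 - <<'E'
from h import *
go((534.5,-284,272,5))
E
```

```text
clock: 41.7
eef_pos: [575.5, -239.0, 273.5]
tcp_rot: [3.136, -0.02, 0.089]
contact_force: [-4.9, 0.5, -0.8]
opening: 0.201
clock: 42.0
eef_pos: [578.3, -239.2, 273.5]
tcp_rot: [3.137, -0.017, 0.089]
contact_force: [-7.9, 1.0, 1.6]
opening: 0.2
clock 42.0 pos [ 578.3 -239.2  273.5] yaw 5.11 F [-7.9  1.   1.6] op 0.2 q [-0.4   0.5   1.74  0.    0.89 -0.49]
(534.5, -284, 272, 5) -> [-4.77  4.07  0.09] roll 0.1
```

```bash
python3 -m creep '10 0.2 0.04 0 0;10 0.35 0.07 0 0;10 0.35 0.07 0 0'
python3 - <<'E'
from h import *
go((534.5,-284,272,5))
save('wrist','w20')
E
```

```text
clock: 42.3
eef_pos: [580.9, -239.5, 273.4]
tcp_rot: [3.138, -0.014, 0.089]
contact_force: [-11.0, 1.1, 2.7]
opening: 0.201
clock 42.3 pos [ 580.9 -239.5  273.4] yaw 5.12 F [-11.    1.1   2.7] op 0.201 q [-0.39  0.5   1.73  0.    0.89 -0.49]
(534.5, -284, 272, 5) -> [-5.02  4.02  0.09] roll 0.1
```

View pics/w20.png

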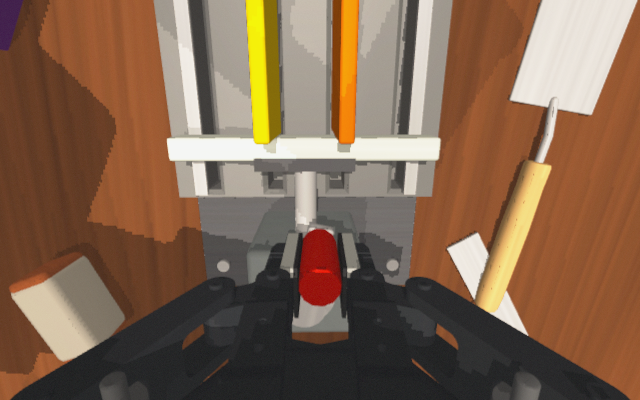

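```bash
python3 -m creep '30 0 0 0 0;45 0 0 0 0;50 0 0 0 0;50 0 0 -3 0;50 0 0 -6 0;50 0 0 -9 0;50 0 -3 -10 0;50 0 -6 -10 0;50 0 -7.5 -10 0;50 0 -7.5 -10 0;50 0 -7.5 -10 0'
python3 - <<'E'
from h import *
from meas import rect
save('wrist','w21')
go((534.5,-284,272,5))
c,s=np.cos(np.radians(5.05)),np.sin(np.radians(5.05))
v=V('w21');P=v.pts();hsv=cv2.cvtColor(v.p,cv2.COLOR_BGR2HSV);x,y,z=[P[...,i] for i in range(3)]
F=np.stack([c*(x-566)+s*(y+136.4),-s*(x-566)+c*(y+136.4),z],-1)
sat=hsv[...,1]
m=(abs(z-60)<3)&(sat<60)&(F[...,1]>45)&(abs(F[...,0])<80); print('stop y pct',np.percentile(F[m][:,1],[1,99]) if m.sum() else 0)
m=(abs(z-60)<3)&(sat<60)&(F[...,1]<-30)&(F[...,1]>-95)&(abs(F[...,0])<75); print('jaw y pct',np.percentile(F[m][:,1],[1,50,99]))
for n,lo,hi in(('or',5,19),('ye',24,36)):
    m=(abs(z-88)<4)&(sat>140)&(hsv[...,0]>lo)&(hsv[...,0]<hi)&(abs(F[...,0])<60)&(abs(F[...,1])<90)
    print(n,np.percentile(F[m][:,1],[0.5,99.5]),np.median(F[m][:,0]),np.median(F[m][:,2]))
E
```

```text
clock: 43.45
eef_pos: [573.1, -164.7, 373.1]
tcp_rot: [3.137, -0.015, 0.09]
contact_force: [-0.3, -0.7, 0.4]
opening: 0.498
clock 43.5 pos [ 573.  -165.1  373. ] yaw 5.13 F [0.6 0.1 0.3] op 0.499 q [-0.28  0.34  1.73  0.    1.06 -0.37]
(534.5, -284, 272, 5) -> [-5.04 11.45 10.08] roll 0.1
stop y pct [55.68420443 76.14553124]
jaw y pct [-91.86949737 -62.80408528 -54.30172778]
or [-52.11040587  55.23876824] 21.214493128669837 87.99119271711598
ye [-52.6286309   55.06761073] -20.323947132484765 88.12386363355819
```

View pics/w21.png

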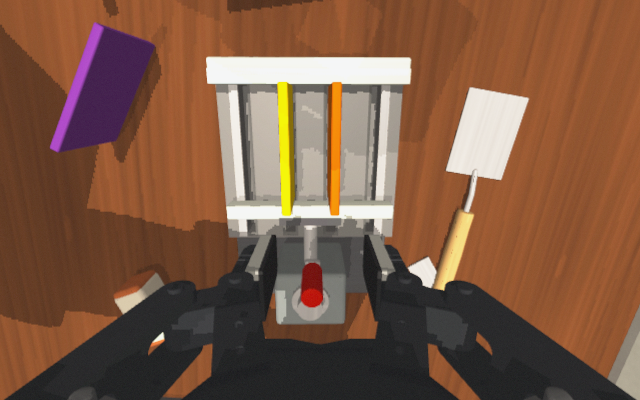

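```bash
python3 - <<'E'
from h import *
save('side','s22');save('top','t22')
v=V('t22');P=v.pts();m=(abs(P[...,2]-61)<5)&(P[...,1]>200)&(P[...,1]<420)&(P[...,0]>390)&(P[...,0]<600)
m=cv2.morphologyEx(m.astype(np.uint8),cv2.MORPH_OPEN,np.ones((3,3)))
n,l,st,ce=cv2.connectedComponentsWithStats(m)
for i in range(1,n): 
    c=np.argwhere(l==i)[:,::-1]; 
    if len(c)>100: print(cv2.minAreaRect(v.plane(c[:,0],c[:,1],61)[:,:2].astype(np.float32)),np.median(P[l==i][:,2]))
E
```

```text
((496.18475341796875, 308.6603698730469), (46.54330062866211, 104.69671630859375), 85.32140350341797) 60.41558100287443
```

View pics/t22.png

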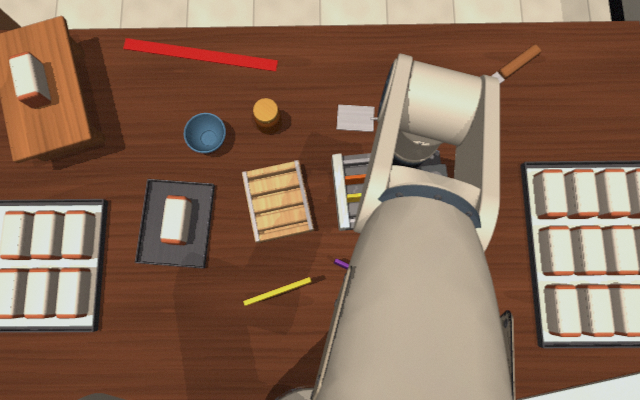

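View pics/s22.png

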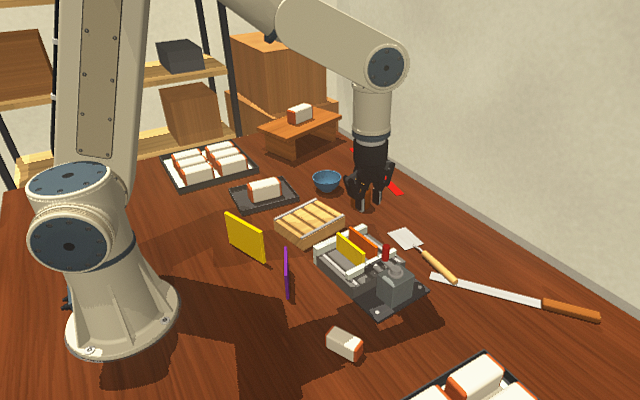

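The loaf lies in the tray at about pixel (175, 220) in the top view. Both plates are at the stop, the rack is empty, and the jar, bowl and spatula look unmoved. The gripper is clear, so I'm handing in.

```bash
python3 -c "
from rig import *
print(sense()['clock'],sign_off())"
```

```text
the job is handed in; nothing more can be done
43.6 None
```

I handed the job in at 43.6 s, and my last checks suggest everything is where it should be; `sign_off()` gives no verdict. I laid the loaf in the tray, then wound the jaw back about 1.5 turns. The rack held only two plates: orange went into frame slot +21 and yellow into slot −21. I then cranked the jaw forward about 1.28 turns until the force at the knob rose from about 4 N to 11 N.

**Last checks:**
- **Plates:** both tops are at z ≈ 88 mm, so they are fully down. Their front ends are at frame y ≈ 55 mm, against the stop wall.
- **Jaw:** its face is at y ≈ −54 to −55 mm, a jaw value of about 0.035 to 0.036, which is snug.
- **Loaf:** it lies well inside the tray with its top at 60–61 mm, and it had not been knocked.
- **Bystanders and look-alikes:** the jar, bowl, spatula, big yellow plate, purple plate and small loaf look unmoved.
- **Gripper:** it was clear of everything when I handed in.

**Checks that disagreed:**
- **Cameras:** the top camera and the wrist camera differed by up to 5 mm. I used the wrist camera because it agreed with where the gripper actually closed on things.
- **Tool tilt:** the tool had drifted to about 0.02 rad of tilt. I allowed for this when lowering the yellow plate into its slot and re-gripping the crank, and for the smaller tilt on the orange plate.
- **Plate length:** the plates' tops measured about 107 to 109 mm rather than 110, which I put down to clipped edges in the image.

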